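Knock a die button out of its holder

ROBOT

A 7-joint arm with a two-finger parallel gripper is mounted at the origin on the work surface. World frame = base frame: x ahead of the robot, y to its left, z up, the work surface at z = 0. Lengths are in mm, angles in rad, forces in N, time in s.
With the tool pointing down it reaches from about 425 to 875 mm from the base axis. Payload 4.7 kg.
Tool frame: the origin (TCP) lies midway between the tips of the shut fingers; the grasp point (between the pads) lies 19 mm behind it; z points along the fingers, y is the direction in which the jaws open and shut (so a half turn about z gives the same grasp; the last joint's range is limited). The gripper opens to 87 mm and grips with 3 to 60 N. Pads are 19 mm wide; open, the fingers measure 117 mm over their backs; the gripper's body (75 mm by 190 mm) begins 51 mm behind the grasp point.
Start: joints at [0.014, 0.321, -0.07, 1.45, 0.023, 1.371, -0.057], TCP at [650.02, -0.025, 222.587] pointing down, gripper open.
Joint ranges: [-2.86, 2.86], [-0.3, 2.09], [-1.38, 1.24], [0.06, 2.45], [-1.56, 4.7], [0.09, 2.05], [-2.69, 2.69]. Speed limits (rad/s): [2.57, 2.57, 3.14, 3.14, 3.14, 3.14, 3.14].

INTERFACE

Orientations are given as a rotation vector (axis times angle).
In Python, from workcell import bot, imaging gives the robot as it stands.
- The arm moves only by the tool apply_moves, never from a script. Its argument "targets" is a list of rows, each an object of numbers: "tx", "ty", "tz": the shift along the tool's x, y, z in units of 50 cm (1.0 is 50 cm); "wx", "wy", "wz": the turn, a rotation vector about the tool's x, y, z in units of 120 degrees (1.0 is 120 degrees); "jaw": the closure, from 0 (fully open) to 1 (shut). In form: [{"tx": .., "ty": .., "tz": .., "wx": .., "wy": .., "wz": .., "jaw": ..}, ...]. A call has 1 to 8 rows; each row is the pose to reach, as a shift and turn from the pose measured when the call began, along the tool's axes at that moment; what a row does not reach only later rows make up. A row lasts 1/8 s, in which the tool goes at most 62.5 mm and 10.7 degrees, less where a joint would pass 70% of its speed; a pose out of reach is approached as far as the arm can. A call with a number of a shift or a turn outside -1 to 1 is refused whole. A call with a gripper value outside its range is refused whole. The fingers move at their own pace and stop on an object; "squeeze" is the grip in N (left out, the last holds). Time passes only in rows, so rows that repeat a pose let the fingers close. It gives the time, the measured TCP pose, the force and the opening at its end, in the units of the state.
- bot.state(): the state, without advancing time (a new reading comes with each control period).
- imaging.get_image(name): name is "scene" or "side" or "wrist"; returns a dict with "pixels" (420x560x3 uint8, red, green, blue), "range_z" (420x560 float32, mm along the optical axis (not along the pixel's ray), 0 where there is no reading), "fx", "fy", "cx", "cy" (pixels), "rvec" (rotation vector, rad) and "tvec" (3), from world to camera coordinates, as OpenCV has them. Camera axes: x right, y down, z forward; pixel columns grow to the right and rows downward; lengths in mm; the calibration is good to about 2 mm. A picture is of the moment at which its call begins.
- bot.close_job(): hands the job in, once; it reports no verdict.
Trained networks look in the newest picture that a camera, given by its name, has taken for a name from the list of things; names that differ only in an ending like _2 or _b are one class to them, and where a whole thing is asked for, a point or a joint stands for the part that bears it (a point fixed in the world has none). Each returns a list of dicts, best first, with "p" (0 to 1); they miss things now and then, are a little off and sometimes report something else, mostly with a low value. They report only what shows in the picture. A call takes as long as a camera call. They do not tell look-alikes from the thing itself.
- imaging.find_in(camera, name): "position" ([column, row] in pixels, amid what is visible of it).
The state is a dict: "t": time; "q": joint angles; "qvel": joint speeds; "tau": joint torques, N m; "ee_pos": TCP position; "tool_rot": TCP orientation; "force": force on the tool from outside, world axes, zero at the start; "wrist_torque": the same for the moment, N m; "width": finger opening in mm.
Only numpy, scipy, OpenCV 4.12 (cv2) and the standard library are available. Lean on these libraries where they do the work, as an engineer would, in place of code of your own. Each camera call takes 0.05 s, during which the arm holds its last target.

TASK

Take the wooden die holder, fit the hole in its underside over the upright knock-out pin of the blue stand, feeling for the pin gently, and press it down onto the stand so that the steel die button pops up out of its bore. Then lift the button out and set it down gently, upright, in the white tray, leaving the holder lying flat on the stand and everything else undisturbed.

Things in the scene. Friction and masses are not known exactly. Their poses are not given: they have to be found in the camera images.
- block: the die holder: a loose hardwood block 84 (its x) by 56 (its y) by 36 mm high, 0.2 to 0.4 kg, two brass dots on top, flat on the table at first. Origin: centre of the underside, z up. Through its middle runs an upright stepped bore with the button in its upper part. Grasp it across its 56 mm width
- button: the steel die button: a loose cylinder, 24 mm diameter, 20 mm high, 65 g, dark ring on top, a 21 mm waist 5 to 8 mm above its foot. Origin: centre of its underside, z up. It starts in the recess, flush with the block's top, locked by two spring balls snapped into its waist: 6 to 14 N push it up past them with a jump; after 7 to 9 mm of rise they snap in under it and it sits loose and does not drop back
- stand: the knock-out stand: a fixed blue steel plate 90 (its x) by 130 (its y) by 24 mm high. Origin: centre of its underside, z up. An upright steel pin stands on it (see slot). With the block down on the plate the pin lifts the button 16 mm out of the block. More than 60 N on the stand or pin, even as a bump, is too rough
- tray: an open white tray that does not need to be moved, 120 (its x) by 92 (its y) by 18 mm high outside, walls 4 mm and floor 4 mm thick. Origin: centre of its underside. The button has to be set down in it
- hammer: a bystander: hammer 240 mm long lying on the table
- graver: a bystander: hand tool 160 mm long lying on the table
- tin: a bystander: flat round blue tin, 68 mm diameter, 35 mm high
- ingot: a bystander: aluminium-coloured bar 14 by 110 by 8 mm
- spare_die: a bystander: brass disc, 28 mm diameter, 16 mm high; not the button
- bezel: a bystander: copper ring, 40 mm diameter, 10 mm high
- hole (a point): centre of the mouth of the access hole in the block's underside (the block's origin): 12.5 mm diameter, 16 mm deep; above it the bore widens to a recess 25.5 mm in diameter and 20 mm deep, open at the block's top
- slot (a point): centre of the dark slot in the stand's top, 24 mm above its origin. In it, clamped, stands the round pin: 10 mm diameter, flat tip 32 mm above the plate, rim rounded 1 mm. The pin is at the stand's x = 0 but anywhere within 18 mm either side of this point along the stand's y, differently each time and not measured: find it by feel or sight
Mind the look-alikes: they are no part of the job. What is shaped like the button but red is not meant. Of the things that look like the block, the smaller one is meant.

How it is judged:
By the outcome, as a careful person would: the job done as asked, in the order asked, and still so for the second after the job is handed in, with the robot touching nothing.
It also fails if it takes over 72 s, if anything falls off the work surface, if the arm or the gripper's body presses on something with over 40 N, if the wrist force passes 120 N, or if a joint passes its speed limit or range.

## Working session

There is one attempt and no reset: what is moved stays moved. The work goes in short steps, Python scripts to look and compute and a tool call to move; the robot and the scene stay as the last step left them, time stands still between calls to the robot, and variables do not carry over. Pictures are saved under pics/ and viewed, and the job is handed in when it is done.

Besides the shell and the picture viewer there is one more tool, called after "Emit:" as name([rows], argument=value, ...), one row to a line, values as JSON. apply_moves: Moves the arm, as the interface text tells. Shifts and turns lie within -1 to 1; 1 stands for 50 cm of shift or 120 degrees of turn. Its arguments: {"type":"object","properties":{"targets":{"type":"array"},"squeeze":{"type":"number"}},"required":["targets"]}

```bash
ls; mkdir -p pics; cat > h.py <<'E'
import numpy as np, cv2
from scipy.spatial.transform import Rotation as R
from workcell import bot, imaging
def shot(name,fn):
    im=imaging.get_image(name); cv2.imwrite('pics/'+fn,im['pixels'][:,:,::-1]); np.savez('pics/'+fn[:-4]+'.npz',**im); return im
def world(im,u,v,z=None):
    Rm=R.from_rotvec(np.ravel(im['rvec'])).as_matrix(); t=np.ravel(im['tvec'])
    ray=np.array([(u-im['cx'])/im['fx'],(v-im['cy'])/im['fy'],1.])
    if z is None: return Rm.T@(ray*float(im['range_z'][int(round(v)),int(round(u))])-t)
    c=-Rm.T@t; d=Rm.T@ray
    return c+d*(z-c[2])/d[2]
def cloud(im):
    Rm=R.from_rotvec(np.ravel(im['rvec'])).as_matrix(); t=np.ravel(im['tvec'])
    v,u=np.mgrid[:420,:560]; d=im['range_z'].astype(float)
    p=np.stack([(u-im['cx'])/im['fx']*d,(v-im['cy'])/im['fy']*d,d],-1)
    P=(p-t)@Rm; P[d==0]=np.nan
    return P
E
python3 - <<'E'
from h import *
for c in ['scene','side','wrist']:
    im=shot(c,c+'0.png')
    for n in ['block','button','stand','tray','hole','slot']:
        r=imaging.find_in(c,n)
        print(c,n,[(np.round(x['position'],0).tolist(),round(x['p'],2),np.round(world(im,*x['position'])).tolist()) for x in r[:4]])
print(bot.state())
E
```

```text
pics
scene block [([227.0, 185.0], 0.88, [587.0, -273.0, 34.0]), ([261.0, 165.0], 0.79, [453.0, -299.0, 45.0])]
scene button [([226.0, 168.0], 0.63, [520.0, -388.0, 19.0]), ([253.0, 252.0], 0.28, [678.0, -14.0, 5.0])]
scene stand [([307.0, 230.0], 0.7, [533.0, 10.0, 21.0])]
scene tray [([228.0, 190.0], 0.5, [592.0, -261.0, 25.0])]
scene hole [([262.0, 167.0], 0.75, [449.0, -296.0, 38.0]), ([228.0, 186.0], 0.7, [588.0, -267.0, 36.0])]
scene slot [([304.0, 230.0], 0.96, [540.0, 8.0, 24.0])]
side block [([345.0, 227.0], 0.74, [737.0, -104.0, 33.0]), ([150.0, 338.0], 0.64, [424.0, -361.0, 48.0])]
side button [([224.0, 386.0], 0.85, [520.0, -416.0, 21.0]), ([260.0, 305.0], 0.53, [568.0, -303.0, 38.0])]
side stand [([237.0, 216.0], 0.76, [527.0, -33.0, 23.0])]
side tray [([219.0, 158.0], 0.89, [468.0, 318.0, 5.0])]
side hole [([150.0, 342.0], 0.85, [425.0, -368.0, 50.0]), ([264.0, 315.0], 0.74, [573.0, -319.0, 35.0])]
side slot [([234.0, 220.0], 0.73, [521.0, -46.0, 23.0])]
wrist block []
wrist button []
wrist stand [([177.0, 194.0], 0.61, [527.0, -3.0, 23.0])]
wrist tray []
wrist hole []
wrist slot [([178.0, 189.0], 0.87, [528.0, 2.0, 23.0])]
{'t': 1.05, 'q': array([ 0.01412031,  0.32099056, -0.07011544,  1.45048337,  0.02259138,
        1.37083008, -0.05688446]), 'qvel': array([ 1.27396216e-03,  7.23799267e-05, -5.26463398e-05,  6.71402865e-04,
       -8.79361532e-05,  3.83902543e-04, -2.32962876e-04]), 'tau': array([ 2.49400227e-04, -4.91114187e+01, -4.02886514e-01, -3.12777257e+01,
       -6.34605763e-02,  3.38142668e-02, -7.48014088e-06]), 'ee_pos': array([ 6.50016346e+02, -2.58781442e-02,  2.22601144e+02]), 'tool_rot': array([2.22135793e+00, 2.22141749e+00, 4.91573224e-05]), 'force': array([ 0.30169629, -0.10477582, -0.64023972]), 'wrist_torque': array([ 0.01824646,  0.00940028, -0.03444926]), 'width': 86.63906948068811}
```

View pics/scene0.png

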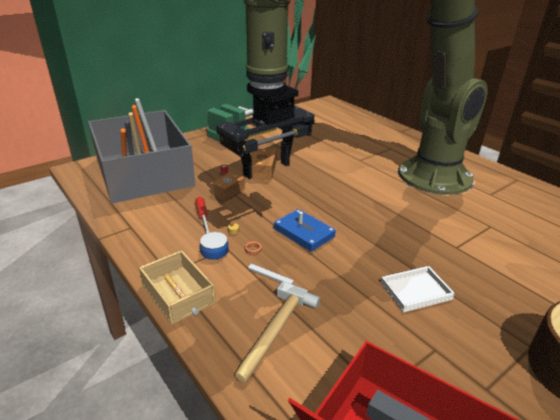

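View pics/side0.png

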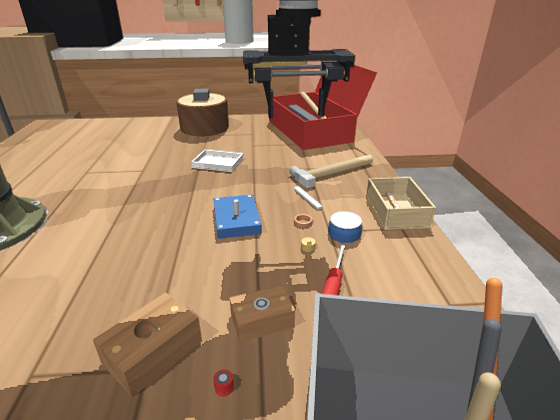

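View pics/wrist0.png

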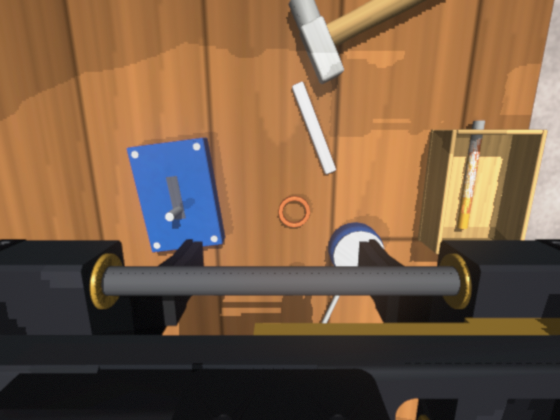

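```bash
cat >> h.py <<'E'
def rect(xy):
    r=cv2.minAreaRect(xy.astype(np.float32)); return r
def pts(P,x0,x1,y0,y1,z0,z1):
    with np.errstate(invalid='ignore'):
        return (P[...,0]>x0)&(P[...,0]<x1)&(P[...,1]>y0)&(P[...,1]<y1)&(P[...,2]>z0)&(P[...,2]<z1)
E
python3 - <<'E'
from h import *
for c in ['wrist','side','scene']:
    im=dict(np.load(f'pics/{c}0.npz')); P=cloud(im)
    print(c,'stand',rect(P[pts(P,450,620,-110,110,18,30)][:,:2]))
    m=pts(P,470,610,-80,90,42,70); print(' pin',m.sum(),P[m].mean(0) if m.any() else 0, P[m][:,2].max() if m.any() else 0)
    m=pts(P,470,610,-80,90,53,70); print(' pintop',m.sum(),P[m].mean(0) if m.any() else 0)
    if c!='wrist':
        m=pts(P,500,660,-360,-240,31,41); print(' block',m.sum(),rect(P[m][:,:2]))
        m=pts(P,380,600,200,420,10,25); print(' tray',m.sum(),rect(P[m][:,:2]))
    for uv in [(167,217),(169,216)] if c=='wrist' else []: print(world(im,*uv,56))
im=dict(np.load('pics/side0.npz'));print(world(im,262,303),world(im,262,303,36),world(im,218,160,18),world(im,224,378))
E
```

```text
wrist stand ((524.718994140625, -8.299079895019531), (90.75334930419922, 129.84457397460938), 7.142894268035889)
 pin 101 [527.8280528  -21.73631021  52.94500186] 57.22104980568218
 pintop 66 [527.03194627 -22.37913369  55.66129608]
[524.35962481 -23.09773163  56.        ]
[526.66964512 -21.95093023  56.        ]
side stand ((524.5545654296875, -10.880729675292969), (89.96626281738281, 131.83526611328125), 7.100614070892334)
 pin 36 [526.5908615  -26.88728903  50.81585479] 57.15804027877064
 pintop 14 [526.4301943  -26.0763984   55.49673573]
 block 1741 ((569.5780029296875, -297.5382385253906), (84.66510772705078, 59.43644332885742), 14.751791954040527)
 tray 329 ((464.6159362792969, 290.84283447265625), (96.97095489501953, 122.01903533935547), 72.16773223876953)
scene stand ((526.7481689453125, -5.5831756591796875), (93.25788116455078, 131.58787536621094), 7.037971496582031)
 pin 21 [529.83490951 -20.48980802  50.28763806] 56.192656136211646
 pintop 7 [528.81655815 -20.56638601  54.8170444 ]
 block 308 ((569.59423828125, -295.9075622558594), (89.16881561279297, 62.22147750854492), 15.554535865783691)
 tray 552 ((468.5350341796875, 295.27642822265625), (95.80262756347656, 121.79369354248047), 72.12049102783203)
[ 570.45001114 -297.60149158   36.97523135] [ 570.46129    -296.62476059   36.        ] [468.03224089 272.56604623  18.        ] [ 519.06688588 -404.4879746    19.33593798]
```

```bash
python3 - <<'E'
from h import *
# top-down max height map in 20mm cells
H=np.full((20,26),-1.)
for c in ['side','scene']:
    P=cloud(dict(np.load(f'pics/{c}0.npz'))).reshape(-1,3); P=P[np.isfinite(P).all(1)]
    P=P[(P[:,0]>350)&(P[:,0]<870)&(P[:,1]>-550)&(P[:,1]<-150)&(P[:,2]<300)]
    for x,y,z in P:
        i=int((y+550)/20);j=int((x-350)/20); H[i,j]=max(H[i,j],z)
print('x   ',' '.join('%3d'%(360+20*j) for j in range(26)))
for i in range(20): print(-540+20*i,' '.join('%3d'%h for h in H[i]))
E
```

```text
x    360 380 400 420 440 460 480 500 520 540 560 580 600 620 640 660 680 700 720 740 760 780 800 820 840 860
-540  -1  -1  -1   0   1   0   0  -1  -1   0  -1  -1 130  -1  -1  -1  -1  -1 197 197  -1  -1  -1  -1 128   0
-520  -1  -1  -1   0   0  -1   0   0   1   0   0  -1 131 130  -1  -1  -1  -1  -1 116 155  -1  -1  -1 129 115
-500  -1  -1  -1   0   0   0   0   0   0   0   0   0 132 131  -1  -1  -1  -1  -1  -1 197  76  80  -1 127 128
-480  -1  -1  -1   0   0   0   0   0   0   0   0   0 130 132  -1  -1  -1  -1  -1  -1 196 187 132  -1 128 131
-460  -1  -1  -1   0  -1   0   0   0   0   0   2   1   0 131   7   6   6   7   7   7   7 190 191   3   7 131
-440   2   1   2   1   2   2   2   1   2   2   1   2   2 131   7   8   7   7   7   7   7 196 197   6   6 131
-420   2   2  48   2   2   2   2  21  21   1   1   3   1 131 130   6   7   7   7   7 130 131 131 130 131 130
-400   2  49  50  50   2   1   2  22  22  13   1   2   1 131 131 130 131 130 131 131 131 130 128 110   0   0
-380  49  50  50  50  50   2   2   1  20   2   2   2   2 130 131 131 131 128 115   0   1   0   0   0   0   0
-360  50  
[... 488 characters left out ...]
 1  24  26   1   0   0   0   1   2   1   1   1
-260   2   1   0   0   2   2   1   1   2   0  36  37  37   1   1  23  26  25   1   1   2   1   1   1   2   1
-240   1   1   1   1   1   1   1   1   2   1   1   1   0   1   1   1  26  27   1   1   2   2   1   2   1   2
-220   1   1   1   1   2   2   2   2   1   2   1   1   2   2   1   1  24  26  14   2   2   2   1   1   1   1
-200   1   1   2   1   2   2   2   1   1   2   1   1   1   1   1   1  17  22   2   1   2   1   1   1   1   2
-180   1   2   1   1   2   2   2   1   2   1   2   1   1   1   1   1   2  16  16   1   1   1   1   1   1   1
-160   1   1   1   2   1   2   1   2   1   2   1   2   1   1   2   2   1   1  16   2   1   2   1   1   1   1
```

```bash
python3 - <<'E'
from h import *
for c in ['side','scene']:
    P=cloud(dict(np.load(f'pics/{c}0.npz'))).reshape(-1,3); P=P[np.isfinite(P).all(1)]
    m=(P[:,0]>580)&(P[:,0]<900)&(P[:,1]>-700)&(P[:,1]<-340)&(P[:,2]>110)&(P[:,2]<140)
    Q=P[m]; print(c,len(Q),rect(Q[:,:2]))
    for y in range(-460,-350,10):
        q=Q[abs(Q[:,1]-y)<5]; 
        if len(q): print(y,q[:,0].min().round(),q[:,0].max().round())
im=dict(np.load('pics/wrist0.npz')); Rm=R.from_rotvec(np.ravel(im['rvec'])).as_matrix(); print(-Rm.T@np.ravel(im['tvec']),Rm,im['fx'],im['cx'],im['cy'])
E
```

```text
side 4883 ((734.8983154296875, -475.60693359375), (150.73419189453125, 240.69744873046875), 78.74801635742188)
-460 615.0 861.0
-450 617.0 863.0
-440 619.0 865.0
-430 621.0 866.0
-420 623.0 853.0
-410 625.0 807.0
-400 628.0 758.0
-390 629.0 712.0
-380 631.0 653.0
scene 1315 ((720.6876220703125, -546.9011840820312), (309.60089111328125, 241.0419158935547), 78.58280944824219)
-460 616.0 862.0
-450 620.0 863.0
-440 621.0 865.0
-430 621.0 868.0
-420 625.0 869.0
-410 626.0 842.0
-400 628.0 786.0
-390 633.0 743.0
-380 631.0 680.0
-370 635.0 637.0
[649.75359571  70.00964581 384.50145078] [[ 9.99998792e-01  6.12972344e-04 -1.42869809e-03]
 [ 9.56804721e-04 -9.66986825e-01  2.54824575e-01]
 [-1.22533181e-03 -2.54825635e-01 -9.66986243e-01]] 309.8326687758703 280.37999688110597 211.37244989566534
```

```bash
python3 - <<'E'
from h import *
im=dict(np.load('pics/side0.npz')); 
cv2.imwrite('pics/crop1.png',cv2.resize(im['pixels'][250:420,60:330,::-1],None,fx=2.9,fy=2.9,interpolation=cv2.INTER_CUBIC))
E
```

```text
(no output)
```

View pics/crop1.png

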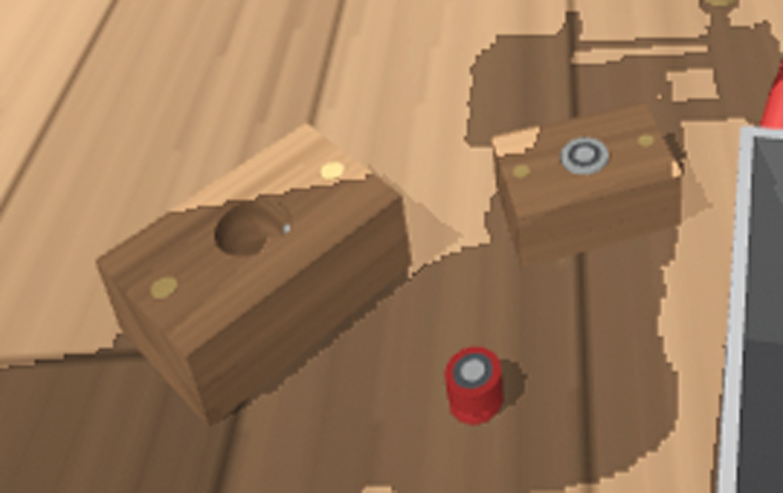

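Emit:
apply_moves([
  {"tx": -0.08, "ty": -0.025, "wz": 0.08, "jaw": 0},
  {"tx": -0.17, "ty": -0.053, "wz": 0.16, "jaw": 0},
  {"tx": -0.26, "ty": -0.08, "wz": 0.245, "jaw": 0},
  {"tx": -0.35, "ty": -0.11, "wz": 0.33, "jaw": 0},
  {"tx": -0.44, "ty": -0.138, "wz": 0.415, "jaw": 0},
  {"tx": -0.52, "ty": -0.163, "wz": 0.5, "jaw": 0},
  {"tx": -0.58, "ty": -0.182, "wz": 0.575, "jaw": 0},
  {"tx": -0.602, "ty": -0.189, "wz": 0.627, "jaw": 0},
])

```text
schema error: expected keys tx, ty, tz, wx, wy, wz, jaw
```

Emit:
apply_moves([
  {"jaw": 0},
  {"jaw": 0},
])

```text
schema error: expected keys tx, ty, tz, wx, wy, wz, jaw
```

```bash
python3 - <<'E'
from h import *
im=shot('wrist','w1.png'); s=bot.state(); print(s['t'],s['ee_pos'],R.from_rotvec(s['tool_rot']).as_matrix().round(3),s['q'].round(2),s['force'])
P=cloud(im); m=pts(P,500,640,-370,-230,31,41); print(m.sum(),rect(P[m][:,:2]),P[m][:,2].mean())
for n in ['button','hole','block']: print(n,[(x['position'],x['p'],world(im,*x['position'],36)) for x in imaging.find_in('wrist',n)])
E
```

```text
1.1 [ 6.50020411e+02 -3.55336576e-02  2.22602130e+02] [[-0.  1.  0.]
 [ 1.  0. -0.]
 [-0.  0. -1.]] [ 0.01  0.32 -0.07  1.45  0.02  1.37 -0.06] [-0.06927638 -0.03156256 -0.22002552]
0 ((0.0, 0.0), (0.0, 0.0), 0.0) nan
button []
hole []
block [([310.7, 126.2], 0.33, array([682.11792484,  73.72445058,  36.        ]))]<stdin>:3: RuntimeWarning: Mean of empty slice.
  ret = ret.dtype.type(ret / rcount)
```

View pics/w1.png

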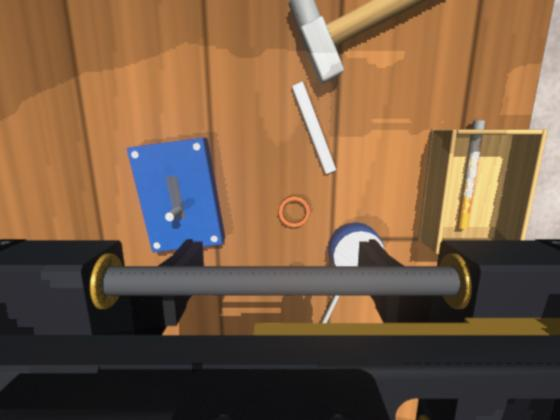

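All keys are required; the arm hasn't moved and the view is as before. I'll resend with every key.

Emit:
apply_moves([
  {"tx": -0.08, "ty": -0.025, "tz": 0, "wx": 0, "wy": 0, "wz": 0.08, "jaw": 0},
  {"tx": -0.17, "ty": -0.053, "tz": 0, "wx": 0, "wy": 0, "wz": 0.16, "jaw": 0},
  {"tx": -0.26, "ty": -0.08, "tz": 0, "wx": 0, "wy": 0, "wz": 0.245, "jaw": 0},
  {"tx": -0.35, "ty": -0.11, "tz": 0, "wx": 0, "wy": 0, "wz": 0.33, "jaw": 0},
  {"tx": -0.44, "ty": -0.138, "tz": 0, "wx": 0, "wy": 0, "wz": 0.415, "jaw": 0},
  {"tx": -0.52, "ty": -0.163, "tz": 0, "wx": 0, "wy": 0, "wz": 0.5, "jaw": 0},
  {"tx": -0.58, "ty": -0.182, "tz": 0, "wx": 0, "wy": 0, "wz": 0.575, "jaw": 0},
  {"tx": -0.602, "ty": -0.189, "tz": 0, "wx": 0, "wy": 0, "wz": 0.627, "jaw": 0},
])

```text
t: 2.25
ee_pos: [554.0, -304.1, 222.7]
tool_rot: [3.116, 0.391, -0.001]
force: [0.8, 0.1, -0.9]
width: 86.9
```

Emit:
apply_moves([
  {"tx": 0, "ty": 0, "tz": 0, "wx": 0, "wy": 0, "wz": 0, "jaw": 0},
  {"tx": 0, "ty": 0, "tz": 0, "wx": 0, "wy": 0, "wz": 0, "jaw": 0},
])

```text
t: 2.5
ee_pos: [554.3, -303.5, 222.7]
tool_rot: [3.116, 0.395, -0.0]
force: [0.2, 0.5, 1.0]
width: 87.1
```

```bash
python3 - <<'E'
from h import *
im=shot('wrist','w1.png'); s=bot.state(); print(s['t'],s['ee_pos'],R.from_rotvec(s['tool_rot']).as_matrix().round(3),s['q'].round(2),s['force'])
P=cloud(im); m=pts(P,500,640,-370,-230,31,41); print(m.sum(),rect(P[m][:,:2]) if m.any() else 0)
for n in ['button','hole','block']: print(n,[(x['position'],x['p'],world(im,*x['position'],36)) for x in imaging.find_in('wrist',n)])
E
```

```text
2.55 [ 554.5322751  -303.02181908  222.71695458] [[ 0.968  0.25  -0.   ]
 [ 0.25  -0.968 -0.001]
 [-0.     0.001 -1.   ]] [ 0.25  0.28  0.25  1.51 -0.07  1.36 -0.81] [ 0.37888866 -0.33940305 -0.15244885]
3645 ((569.3338623046875, -296.7848815917969), (83.64039611816406, 55.987144470214844), 15.042807579040527)
button [([280.7, 178.2], 0.86, array([ 569.44091791, -299.28113171,   36.        ])), ([348.4, 234.6], 0.73, array([ 524.28040779, -394.00802021,   36.        ])), ([257.9, 56.7], 0.42, array([ 685.22100033, -245.16098823,   36.        ]))]
hole [([287.5, 304.7], 0.87, array([ 415.6523313 , -347.90875264,   36.        ])), ([283.0, 168.7], 0.71, array([ 580.47891208, -299.09666304,   36.        ]))]
block [([272.3, 165.7], 0.97, array([ 580.7294933 , -286.64500779,   36.        ])), ([283.1, 302.8], 0.9, array([ 416.87332096, -341.83662927,   36.        ]))]
```

View pics/w1.png

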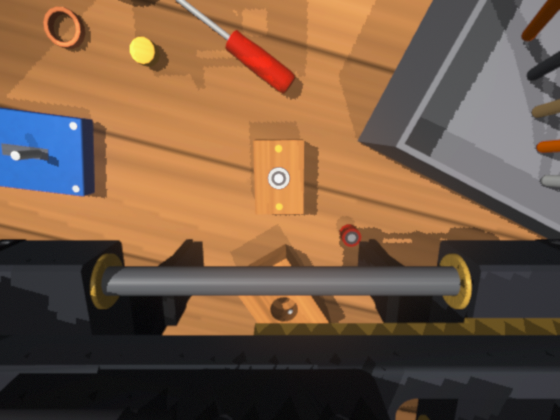

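```bash
cat >> h.py <<'E'
def go(p,yaw=None,rot=None,s=None):
    """p world TCP target, yaw=deg of tool x in world with z down; prints units"""
    s=s or bot.state(); R0=R.from_rotvec(s['tool_rot']); d=R0.inv().apply(np.array(p)-s['ee_pos'])/500
    if yaw is None: w=np.zeros(3)
    else:
        a=np.radians(yaw); Rt=R.from_matrix(np.array([[np.cos(a),np.sin(a),0],[np.sin(a),-np.cos(a),0],[0,0,-1]]))
        w=np.degrees((R0.inv()*Rt).as_rotvec())/120
    print('t',d.round(4),'w',w.round(4)); return d,w
E
python3 - <<'E'
from h import *
im=dict(np.load('pics/w1.npz')); g=cv2.cvtColor(im['pixels'],cv2.COLOR_RGB2GRAY)
c=cv2.HoughCircles(cv2.resize(g[150:210,240:320],None,fx=4,fy=4,interpolation=cv2.INTER_CUBIC),cv2.HOUGH_GRADIENT,1,50,param1=100,param2=20,minRadius=20,maxRadius=60)
for x in c[0]: 
    u,v=240+(x[0]+.5)/4-.5,150+(x[1]+.5)/4-.5; print(u,v,x[2]/4,world(im,u,v,36))
P=cloud(im); m=pts(P,500,560,-60,20,50,60); print(m.sum(),P[m].mean(0) if m.any() else 0)
print(world(im,15,155,56))
a=np.radians(15.04); C=np.array([569.3,-296.8]); p=C-15*np.array([np.cos(a),np.sin(a)])
print(p); go([*p,60],15.04); go([*p,8],15.04)
E
```

```text
278.25 177.75 10.5 [ 569.24406793 -296.4687677    36.        ]
105 [526.71140526 -24.43306733  54.76470475]
[526.57378467 -23.09383682  56.        ]
[ 554.81382648 -300.69239988]
t [ 0.0018 -0.0048  0.3255] w [ 0.0004  0.0002 -0.0051]
t [ 0.0019 -0.0049  0.4295] w [ 0.0004  0.0002 -0.0051]
```

Emit:
apply_moves([
  {"tx": 0.001, "ty": -0.003, "tz": 0.06, "wx": 0, "wy": 0, "wz": -0.005, "jaw": 0},
  {"tx": 0.002, "ty": -0.005, "tz": 0.14, "wx": 0, "wy": 0, "wz": -0.005, "jaw": 0},
  {"tx": 0.002, "ty": -0.005, "tz": 0.22, "wx": 0, "wy": 0, "wz": -0.005, "jaw": 0},
  {"tx": 0.002, "ty": -0.005, "tz": 0.28, "wx": 0, "wy": 0, "wz": -0.005, "jaw": 0},
  {"tx": 0.002, "ty": -0.005, "tz": 0.32, "wx": 0, "wy": 0, "wz": -0.005, "jaw": 0},
  {"tx": 0.002, "ty": -0.005, "tz": 0.326, "wx": 0, "wy": 0, "wz": -0.005, "jaw": 0},
  {"tx": 0.002, "ty": -0.005, "tz": 0.326, "wx": 0, "wy": 0, "wz": -0.005, "jaw": 0},
])

```text
t: 3.58
ee_pos: [555.6, -300.8, 60.7]
tool_rot: [3.113, 0.411, 0.002]
force: [0.4, 1.3, 0.9]
width: 86.8
```

```bash
python3 - <<'E'
from h import *
a=np.radians(15.04); C=np.array([569.3,-296.8]); p=C-15*np.array([np.cos(a),np.sin(a)])
im=shot('side','s1.png'); s=bot.state(); print(s['ee_pos'],s['force']); go([*p,8],15.04)
E
```

```text
[ 555.87542935 -301.03470124   61.16952331] [ 0.2363282  -0.09809329 -0.0063944 ]
t [-0.002  -0.0015  0.1063] w [ 0.0011 -0.0007 -0.    ]
```

View pics/s1.png

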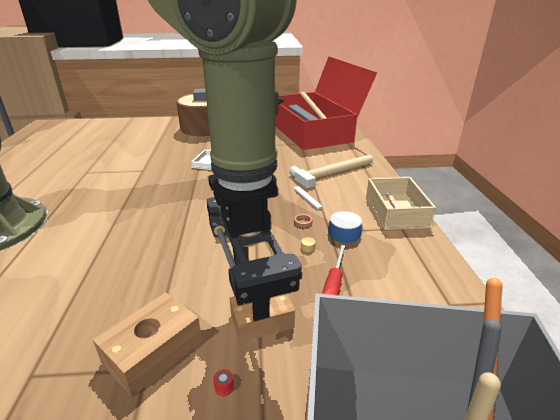

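Emit:
apply_moves([
  {"tx": -0.002, "ty": -0.0015, "tz": 0.03, "wx": 0.001, "wy": -0.001, "wz": 0, "jaw": 0},
  {"tx": -0.002, "ty": -0.0015, "tz": 0.065, "wx": 0.001, "wy": -0.001, "wz": 0, "jaw": 0},
  {"tx": -0.002, "ty": -0.0015, "tz": 0.095, "wx": 0.001, "wy": -0.001, "wz": 0, "jaw": 0},
  {"tx": -0.002, "ty": -0.0015, "tz": 0.106, "wx": 0.001, "wy": -0.001, "wz": 0, "jaw": 0},
  {"tx": -0.002, "ty": -0.0015, "tz": 0.106, "wx": 0.001, "wy": -0.001, "wz": 0, "jaw": 0},
])

```text
t: 4.25
ee_pos: [554.4, -300.5, 7.3]
tool_rot: [-3.114, -0.411, 0.003]
force: [-0.8, -0.1, -0.1]
width: 87.3
```

Emit:
apply_moves([
  {"tx": 0, "ty": 0, "tz": 0, "wx": 0, "wy": 0, "wz": 0, "jaw": 0.25},
  {"tx": 0, "ty": 0, "tz": 0, "wx": 0, "wy": 0, "wz": 0, "jaw": 0.4},
  {"tx": 0, "ty": 0, "tz": 0, "wx": 0, "wy": 0, "wz": 0, "jaw": 0.6},
  {"tx": 0, "ty": 0, "tz": 0, "wx": 0, "wy": 0, "wz": 0, "jaw": 0.6},
  {"tx": 0, "ty": 0, "tz": 0, "wx": 0, "wy": 0, "wz": 0, "jaw": 0.6},
], squeeze=20)

```text
t: 4.88
ee_pos: [554.6, -300.8, 7.7]
tool_rot: [3.114, 0.411, -0.002]
force: [0.3, -0.1, 1.3]
width: 55.7
```

Emit:
apply_moves([
  {"tx": 0, "ty": 0, "tz": 0, "wx": 0, "wy": 0, "wz": 0, "jaw": 0.6},
  {"tx": 0, "ty": 0, "tz": -0.01, "wx": 0, "wy": 0, "wz": 0, "jaw": 0.6},
  {"tx": 0, "ty": 0, "tz": -0.04, "wx": 0, "wy": 0, "wz": 0, "jaw": 0.6},
  {"tx": 0, "ty": 0, "tz": -0.1, "wx": 0, "wy": 0, "wz": 0, "jaw": 0.6},
  {"tx": 0, "ty": 0, "tz": -0.18, "wx": 0, "wy": 0, "wz": 0, "jaw": 0.6},
  {"tx": 0, "ty": 0, "tz": -0.26, "wx": 0, "wy": 0, "wz": 0, "jaw": 0.6},
  {"tx": 0, "ty": 0, "tz": -0.33, "wx": 0, "wy": 0, "wz": 0, "jaw": 0.6},
  {"tx": 0, "ty": 0, "tz": -0.36, "wx": 0, "wy": 0, "wz": 0, "jaw": 0.6},
], squeeze=50)

```text
t: 5.88
ee_pos: [555.7, -301.3, 190.8]
tool_rot: [3.112, 0.41, 0.004]
force: [0.8, -0.7, -4.9]
width: 55.8
```

```bash
python3 - <<'E'
from h import *
s=bot.state(); print(s['ee_pos'],s['force'],s['width'],s['q'].round(2))
a=np.radians(7.1); p=np.array([526.5,-22.8])-88*np.array([np.cos(a),np.sin(a)]); print(p)
go([*p,190],7.1)
E
```

```text
[ 555.68541704 -301.28881666  190.78698706] [ 0.80526491 -0.71176219 -4.94208889] 55.8113891638768 [ 0.25  0.3   0.25  1.56 -0.07  1.3  -0.8 ]
[439.17478947 -33.67692995]
t [-8.630e-02 -5.773e-01 -1.000e-04] w [ 0.0012 -0.0011  0.0661]
```

Emit:
apply_moves([
  {"tx": -0.01, "ty": -0.05, "tz": 0, "wx": 0, "wy": 0, "wz": 0.01, "jaw": 0.6},
  {"tx": -0.02, "ty": -0.13, "tz": 0, "wx": 0, "wy": 0, "wz": 0.02, "jaw": 0.6},
  {"tx": -0.035, "ty": -0.23, "tz": 0, "wx": 0, "wy": 0, "wz": 0.03, "jaw": 0.6},
  {"tx": -0.05, "ty": -0.33, "tz": 0, "wx": 0, "wy": 0, "wz": 0.04, "jaw": 0.6},
  {"tx": -0.065, "ty": -0.43, "tz": 0, "wx": 0, "wy": 0, "wz": 0.05, "jaw": 0.6},
  {"tx": -0.077, "ty": -0.51, "tz": 0, "wx": 0, "wy": 0, "wz": 0.06, "jaw": 0.6},
  {"tx": -0.086, "ty": -0.56, "tz": 0, "wx": 0.001, "wy": -0.001, "wz": 0.066, "jaw": 0.6},
  {"tx": -0.086, "ty": -0.577, "tz": 0, "wx": 0.001, "wy": -0.001, "wz": 0.066, "jaw": 0.6},
])

```text
t: 6.88
ee_pos: [438.2, -32.5, 189.4]
tool_rot: [3.135, 0.198, -0.002]
force: [-0.3, -0.4, -4.4]
width: 55.9
```

Emit:
apply_moves([
  {"tx": 0, "ty": 0, "tz": 0, "wx": 0, "wy": 0, "wz": 0, "jaw": 0.6},
  {"tx": 0, "ty": 0, "tz": 0, "wx": 0, "wy": 0, "wz": 0, "jaw": 0.6},
])

```text
t: 7.12
ee_pos: [438.4, -33.7, 189.2]
tool_rot: [3.135, 0.196, -0.002]
force: [0.5, -0.5, -4.9]
width: 55.6
```

```bash
python3 - <<'E'
from h import *
im=shot('wrist','w2.png'); s=bot.state(); print(s['t'],s['ee_pos'],R.from_rotvec(s['tool_rot']).as_matrix().round(4),s['q'].round(2),s['force'])
P=cloud(im); m=pts(P,450,620,-110,110,18,30); print('stand',rect(P[m][:,:2]))
for z in (42,50,54): 
    m=pts(P,490,560,-60,20,z,62); print(m.sum(),P[m].mean(0),rect(P[m][:,:2]))
print([(x['position'],x['p']) for x in imaging.find_in('wrist','slot')])
g=im['pixels']
cv2.imwrite('pics/w2c.png',cv2.resize(g[120:330,200:400,::-1],None,fx=4,fy=2.8,interpolation=cv2.INTER_CUBIC))
E
```

```text
7.175 [438.49046044 -33.69870129 189.21997636] [[ 9.922e-01  1.244e-01 -1.300e-03]
 [ 1.244e-01 -9.922e-01 -6.000e-04]
 [-1.300e-03  5.000e-04 -1.000e+00]] [-0.03 -0.11  0.04  1.99  0.01  1.26 -1.44] [-0.55696348 -0.04243253 -4.50839115]
stand ((524.5777587890625, -8.224784851074219), (89.45972442626953, 130.34869384765625), 7.269128322601318)
103 [525.92532972 -22.72750365  55.00580261] ((525.9322509765625, -22.622636795043945), (9.32321548461914, 9.080193519592285), 7.486812114715576)
98 [526.12566385 -22.75473978  55.50914465] ((526.0650634765625, -22.817726135253906), (9.301933288574219, 8.717853546142578), 54.50542449951172)
94 [526.23798066 -22.6392044   55.6255366 ] ((526.2021484375, -22.625072479248047), (8.823004722595215, 8.727007865905762), 54.21232223510742)
[([270.0, 104.9], 0.87)]
```

View pics/w2.png

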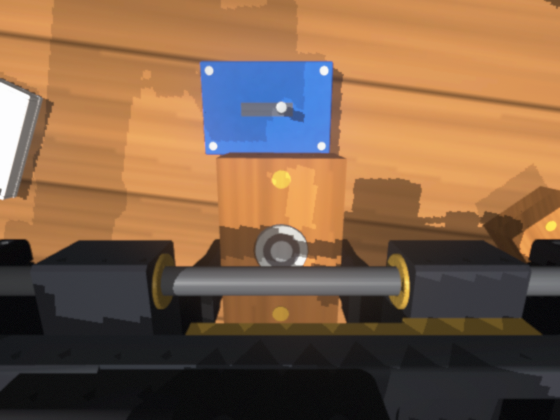

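```bash
python3 - <<'E'
from h import *
im=dict(np.load('pics/w2.npz')); g=im['pixels']
a=cv2.resize(g[215:275,240:325,::-1],None,fx=7,fy=7,interpolation=cv2.INTER_CUBIC)
b=cv2.resize(g[90:125,260:302,::-1],None,fx=7,fy=7,interpolation=cv2.INTER_CUBIC)
c=np.zeros((600,800,3),np.uint8); c[:420,:595]=a; cv2.imwrite('pics/w2b.png',c[:420,:595]); cv2.imwrite('pics/w2p.png',b)
P=cloud(im); print('top z at block',np.nanmedian(P[165:215,235:330,2]))
# tip brightness mask
h=im['pixels'][95:120,265:300].astype(int); m=(h.min(2)>150); 
v,u=np.nonzero(m); print('tip px',u.mean()+265,v.mean()+95,m.sum())
E
```

```text
top z at block 217.35353301445954
tip px 280.8775510204082 106.81632653061224 98
```

View pics/w2b.png

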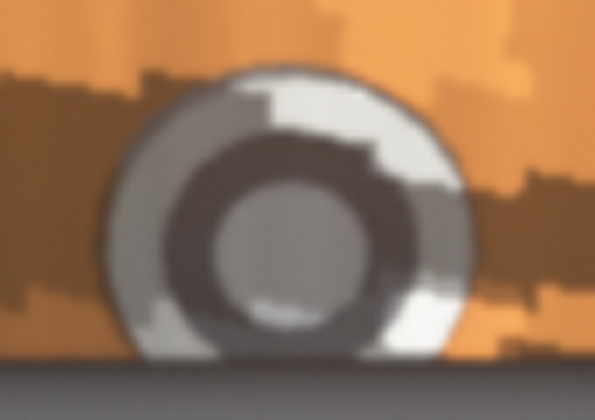

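View pics/w2p.png

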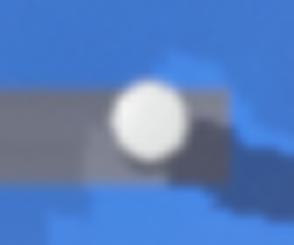

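```bash
python3 - <<'E'
from h import *
im=dict(np.load('pics/w2.npz'));T=np.array([438.49,-33.70,189.22]); a=np.arctan2(.1244,.9922); X=np.array([np.cos(a),np.sin(a)]);Y=np.array([np.sin(a),-np.cos(a)])
for v in (250,250.9):
    b=world(im,281.07,v,T[2]+28.3); d=b[:2]-T[:2]; print('button',b,'tool',d@X,d@Y)
for u,v in ((280.85,106.75),):
    p=world(im,u,v,56); d=p[:2]-T[:2]; print('pin',p,'tool',d@X,d@Y)
    A=np.radians(7.2); e=p[:2]-np.array([524.58,-8.22]); print('stand frame',e@[np.cos(A),np.sin(A)],e@[-np.sin(A),np.cos(A)])
E
```

```text
button [453.78601765 -31.494536   217.52      ] tool 15.451561347852433 -0.2854458952875882
button [453.34478414 -31.55047477 217.52      ] tool 15.006796484530291 -0.28483287139036856
pin [526.40838427 -22.42259174  56.        ] tool 88.63835807106418 -0.25240552700616853
stand frame 0.033910168256512406 -14.319757372023235
```

Emit:
apply_moves([
  {"tx": 0.03, "ty": 0, "tz": 0.02, "wx": 0, "wy": 0, "wz": 0, "jaw": 0.6},
  {"tx": 0.08, "ty": 0, "tz": 0.05, "wx": 0, "wy": 0, "wz": 0, "jaw": 0.6},
  {"tx": 0.12, "ty": 0, "tz": 0.09, "wx": 0, "wy": 0, "wz": 0, "jaw": 0.6},
  {"tx": 0.147, "ty": 0, "tz": 0.14, "wx": 0, "wy": 0, "wz": 0, "jaw": 0.6},
  {"tx": 0.147, "ty": 0, "tz": 0.18, "wx": 0, "wy": 0, "wz": 0, "jaw": 0.6},
  {"tx": 0.147, "ty": 0, "tz": 0.215, "wx": 0, "wy": 0, "wz": 0, "jaw": 0.6},
  {"tx": 0.147, "ty": 0, "tz": 0.228, "wx": 0, "wy": 0, "wz": 0, "jaw": 0.6},
  {"tx": 0.147, "ty": 0, "tz": 0.228, "wx": 0, "wy": 0, "wz": 0, "jaw": 0.6},
])

```text
t: 8.22
ee_pos: [511.2, -24.8, 75.1]
tool_rot: [3.135, 0.195, -0.003]
force: [0.3, -0.2, -4.2]
width: 55.6
```

Emit:
apply_moves([
  {"tx": 0, "ty": 0, "tz": 0, "wx": 0, "wy": 0, "wz": 0, "jaw": 0.6},
])

```text
t: 8.35
ee_pos: [511.9, -24.8, 76.0]
tool_rot: [3.135, 0.195, 0.0]
force: [-0.0, 0.2, -4.0]
width: 55.4
```

```bash
python3 - <<'E'
from h import *
s=bot.state(); print(s['t'],s['ee_pos'],R.from_rotvec(s['tool_rot']).as_matrix().round(4),s['force'],s['width'],s['wrist_torque'])
a=np.arctan2(.1244,.9922); X=np.array([np.cos(a),np.sin(a)])
p=np.array([438.49,-33.70])+73.4*X; print(p); go([*p,75],7.15); go([*p,60],7.15)
im=shot('side','s2.png'); cv2.imwrite('pics/s2c.png',cv2.resize(im['pixels'][140:260,160:330,::-1],None,fx=4,fy=4,interpolation=cv2.INTER_CUBIC))
E
```

```text
8.35 [511.93115976 -24.7878767   76.00248852] [[ 9.923e-01  1.240e-01  2.000e-04]
 [ 1.240e-01 -9.923e-01 -6.000e-04]
 [ 1.000e-04  6.000e-04 -1.000e+00]] [-0.00654876  0.15846774 -4.03950006] 55.37408162641649 [ 0.03849716  0.20789769 -0.02255122]
[511.31980331 -24.56874871]
t [-0.0012 -0.0006  0.002 ] w [ 0.0003 -0.0001 -0.0002]
t [-0.0012 -0.0006  0.032 ] w [ 0.0003 -0.0001 -0.0002]
```

View pics/s2c.png

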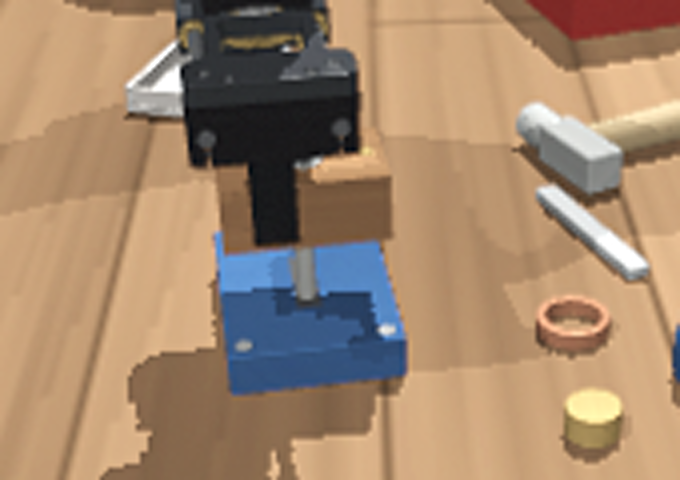

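Emit:
apply_moves([
  {"tx": -0.001, "ty": -0.0006, "tz": 0.005, "wx": 0, "wy": 0, "wz": 0, "jaw": 0.6},
  {"tx": -0.0012, "ty": -0.0006, "tz": 0.01, "wx": 0, "wy": 0, "wz": 0, "jaw": 0.6},
  {"tx": -0.0012, "ty": -0.0006, "tz": 0.015, "wx": 0, "wy": 0, "wz": 0, "jaw": 0.6},
  {"tx": -0.0012, "ty": -0.0006, "tz": 0.019, "wx": 0, "wy": 0, "wz": 0, "jaw": 0.6},
  {"tx": -0.0012, "ty": -0.0006, "tz": 0.022, "wx": 0, "wy": 0, "wz": 0, "jaw": 0.6},
  {"tx": -0.0012, "ty": -0.0006, "tz": 0.024, "wx": 0, "wy": 0, "wz": 0, "jaw": 0.6},
  {"tx": -0.0012, "ty": -0.0006, "tz": 0.025, "wx": 0, "wy": 0, "wz": 0, "jaw": 0.6},
  {"tx": -0.0012, "ty": -0.0006, "tz": 0.026, "wx": 0, "wy": 0, "wz": 0, "jaw": 0.6},
])

```text
t: 9.4
ee_pos: [511.4, -24.6, 63.1]
tool_rot: [3.135, 0.195, 0.001]
force: [0.7, -0.8, -4.5]
width: 55.5
```

```bash
python3 - <<'E'
from h import *
s=bot.state(); print(s['t'],s['ee_pos'],s['force'],s['wrist_torque'])
a=np.arctan2(.1244,.9922); X=np.array([np.cos(a),np.sin(a)])
p=np.array([438.49,-33.70])+73.4*X; print(p); go([*p,58],7.15)
E
```

```text
9.4 [511.37771557 -24.60191686  63.05650869] [ 0.67943634 -0.75916492 -4.46335763] [0.06058079 0.20493677 0.01721966]
[511.31980331 -24.56874871]
t [-0.0001 -0.0001  0.0101] w [ 0.0003 -0.0002 -0.0003]
```

Emit:
apply_moves([
  {"tx": 0, "ty": 0, "tz": 0.001, "wx": 0, "wy": 0, "wz": 0, "jaw": 0.6},
  {"tx": 0, "ty": 0, "tz": 0.002, "wx": 0, "wy": 0, "wz": 0, "jaw": 0.6},
  {"tx": 0, "ty": 0, "tz": 0.003, "wx": 0, "wy": 0, "wz": 0, "jaw": 0.6},
])

```text
t: 9.78
ee_pos: [511.4, -24.6, 61.6]
tool_rot: [3.135, 0.195, 0.001]
force: [1.0, -0.2, -3.8]
width: 55.6
```

Emit:
apply_moves([
  {"tx": 0, "ty": 0, "tz": 0.001, "wx": 0, "wy": 0, "wz": 0, "jaw": 0.6},
  {"tx": 0, "ty": 0, "tz": 0.002, "wx": 0, "wy": 0, "wz": 0, "jaw": 0.6},
  {"tx": 0, "ty": 0, "tz": 0.003, "wx": 0, "wy": 0, "wz": 0, "jaw": 0.6},
])

```text
t: 10.15
ee_pos: [511.4, -24.6, 60.0]
tool_rot: [3.135, 0.195, 0.001]
force: [0.0, -0.7, -3.9]
width: 55.6
```

Emit:
apply_moves([
  {"tx": 0, "ty": 0, "tz": 0.003, "wx": 0, "wy": 0, "wz": 0, "jaw": 0.6},
  {"tx": 0, "ty": 0, "tz": 0.006, "wx": 0, "wy": 0, "wz": 0, "jaw": 0.6},
  {"tx": 0, "ty": 0, "tz": 0.009, "wx": 0, "wy": 0, "wz": 0, "jaw": 0.6},
  {"tx": 0, "ty": 0, "tz": 0.012, "wx": 0, "wy": 0, "wz": 0, "jaw": 0.6},
  {"tx": 0, "ty": 0, "tz": 0.015, "wx": 0, "wy": 0, "wz": 0, "jaw": 0.6},
  {"tx": 0, "ty": 0, "tz": 0.018, "wx": 0, "wy": 0, "wz": 0, "jaw": 0.6},
  {"tx": 0, "ty": 0, "tz": 0.02, "wx": 0, "wy": 0, "wz": 0, "jaw": 0.6},
])

```text
t: 11.02
ee_pos: [511.3, -24.6, 49.9]
tool_rot: [3.135, 0.195, 0.0]
force: [0.0, 0.3, -3.8]
width: 55.6
```

```bash
python3 - <<'E'
from h import *
s=bot.state(); print(s['t'],s['ee_pos'],s['force'],s['wrist_torque'])
a=np.arctan2(.1244,.9922); X=np.array([np.cos(a),np.sin(a)])
p=np.array([438.49,-33.70])+73.4*X; print(p); go([*p,40],7.15)
E
```

```text
11.025 [511.32966766 -24.61425028  49.87014576] [ 0.01991185  0.26397666 -3.75764455] [-0.01706688  0.14178361  0.02588826]
[511.31980331 -24.56874871]
t [-0.     -0.0001  0.0197] w [ 0.0003 -0.0001 -0.0003]
```

Pin is well inside the hole with no side force. Now pressing slowly.

Emit:
apply_moves([
  {"tx": 0, "ty": 0, "tz": 0.002, "wx": 0, "wy": 0, "wz": 0, "jaw": 0.6},
  {"tx": 0, "ty": 0, "tz": 0.004, "wx": 0, "wy": 0, "wz": 0, "jaw": 0.6},
  {"tx": 0, "ty": 0, "tz": 0.006, "wx": 0, "wy": 0, "wz": 0, "jaw": 0.6},
])

```text
t: 11.4
ee_pos: [511.4, -24.6, 46.8]
tool_rot: [3.135, 0.195, 0.001]
force: [0.0, 0.2, -3.2]
width: 55.5
```

Emit:
apply_moves([
  {"tx": 0, "ty": 0, "tz": 0.0015, "wx": 0, "wy": 0, "wz": 0, "jaw": 0.6},
  {"tx": 0, "ty": 0, "tz": 0.003, "wx": 0, "wy": 0, "wz": 0, "jaw": 0.6},
  {"tx": 0, "ty": 0, "tz": 0.004, "wx": 0, "wy": 0, "wz": 0, "jaw": 0.6},
])

```text
t: 11.78
ee_pos: [511.8, -24.6, 45.4]
tool_rot: [3.135, 0.195, 0.002]
force: [-1.9, -0.1, 2.4]
width: 55.8
```

Emit:
apply_moves([
  {"tx": -0.0005, "ty": 0, "tz": 0.0015, "wx": 0, "wy": 0, "wz": 0, "jaw": 0.6},
  {"tx": -0.001, "ty": 0, "tz": 0.003, "wx": 0, "wy": 0, "wz": 0, "jaw": 0.6},
  {"tx": -0.001, "ty": 0, "tz": 0.0045, "wx": 0, "wy": 0, "wz": 0, "jaw": 0.6},
])

```text
t: 12.15
ee_pos: [511.7, -24.7, 43.4]
tool_rot: [3.135, 0.195, 0.003]
force: [-1.8, -1.1, 1.6]
width: 55.4
```

```bash
python3 - <<'E'
from h import *
s=bot.state(); print(s['t'],s['ee_pos'],s['force'],s['wrist_torque'],R.from_rotvec(s['tool_rot']).as_matrix().round(4))
a=np.arctan2(.1244,.9922); X=np.array([np.cos(a),np.sin(a)])
p=np.array([438.49,-33.70])+73.4*X; print(p); go([*p,32],7.15)
E
```

```text
12.15 [511.68495627 -24.69130817  43.37566093] [-1.7782664  -1.10857114  1.64940599] [0.08962128 0.28391945 0.00375695] [[ 9.923e-01  1.239e-01  2.100e-03]
 [ 1.239e-01 -9.923e-01 -6.000e-04]
 [ 2.000e-03  8.000e-04 -1.000e+00]]
[511.31980331 -24.56874871]
t [-0.0007 -0.0004  0.0227] w [ 0.0004 -0.001  -0.0003]
```

Emit:
apply_moves([
  {"tx": -0.0007, "ty": -0.0003, "tz": 0.002, "wx": 0, "wy": -0.001, "wz": 0, "jaw": 0.6},
  {"tx": -0.0007, "ty": -0.0003, "tz": 0.004, "wx": 0, "wy": -0.001, "wz": 0, "jaw": 0.6},
  {"tx": -0.0007, "ty": -0.0003, "tz": 0.006, "wx": 0, "wy": -0.001, "wz": 0, "jaw": 0.6},
])

```text
t: 12.52
ee_pos: [510.4, -24.6, 39.4]
tool_rot: [3.135, 0.195, -0.003]
force: [0.1, 0.0, -4.5]
width: 55.0
```

Emit:
apply_moves([
  {"tx": 0, "ty": 0, "tz": 0.002, "wx": 0, "wy": 0, "wz": 0, "jaw": 0.6},
  {"tx": 0, "ty": 0, "tz": 0.004, "wx": 0, "wy": 0, "wz": 0, "jaw": 0.6},
  {"tx": 0, "ty": 0, "tz": 0.006, "wx": 0, "wy": 0, "wz": 0, "jaw": 0.6},
])

```text
t: 12.9
ee_pos: [510.2, -24.6, 36.2]
tool_rot: [3.135, 0.195, -0.004]
force: [-0.1, 0.1, -3.7]
width: 55.8
```

```bash
python3 - <<'E'
from h import *
s=bot.state(); print(s['t'],s['ee_pos'],s['force'],s['wrist_torque'],R.from_rotvec(s['tool_rot']).as_matrix().round(4))
p=[511.32,-24.57]; print(p); go([*p,32],7.15)
im=shot('wrist','w3.png')
P=cloud(im); print('top z at block',np.nanmedian(P[165:215,235:330,2]))
E
```

```text
12.9 [510.24796846 -24.58088063  36.22079894] [-0.08914689  0.05371596 -3.65186439] [-0.07135442  0.08953944  0.03014538] [[ 9.923e-01  1.239e-01 -2.200e-03]
 [ 1.239e-01 -9.923e-01 -9.000e-04]
 [-2.300e-03  6.000e-04 -1.000e+00]]
[511.32, -24.57]
t [0.0021 0.0002 0.0084] w [ 0.0003  0.0011 -0.0003]
top z at block 64.28705142077496
```

View pics/w3.png

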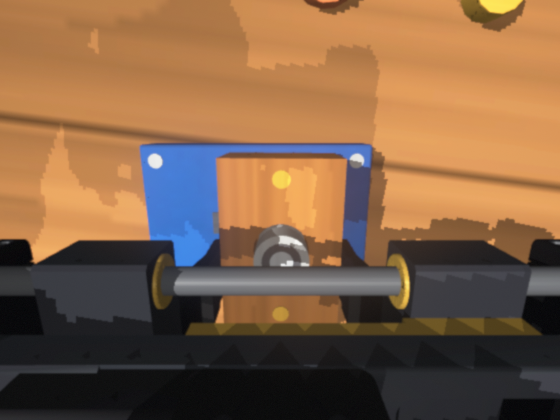

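Emit:
apply_moves([
  {"tx": 0.001, "ty": 0, "tz": 0.002, "wx": 0, "wy": 0.001, "wz": 0, "jaw": 0.6},
  {"tx": 0.002, "ty": 0, "tz": 0.004, "wx": 0, "wy": 0.001, "wz": 0, "jaw": 0.6},
  {"tx": 0.002, "ty": 0, "tz": 0.006, "wx": 0, "wy": 0.001, "wz": 0, "jaw": 0.6},
])

```text
t: 13.32
ee_pos: [511.0, -24.4, 33.0]
tool_rot: [3.135, 0.195, -0.001]
force: [0.1, -0.3, -3.3]
width: 55.5
```

Emit:
apply_moves([
  {"tx": 0, "ty": 0, "tz": 0.001, "wx": 0, "wy": 0, "wz": 0, "jaw": 0.6},
  {"tx": 0, "ty": 0, "tz": 0.002, "wx": 0, "wy": 0, "wz": 0, "jaw": 0.6},
  {"tx": 0, "ty": 0, "tz": 0.003, "wx": 0, "wy": 0, "wz": 0, "jaw": 0.6},
])

```text
t: 13.7
ee_pos: [510.9, -24.5, 31.6]
tool_rot: [3.135, 0.195, -0.001]
force: [-3.1, 0.2, -0.2]
width: 55.7
```

Touching the plate. One slight press further.

Emit:
apply_moves([
  {"tx": 0, "ty": 0, "tz": 0.0008, "wx": 0, "wy": 0, "wz": 0, "jaw": 0.6},
  {"tx": 0, "ty": 0, "tz": 0.0016, "wx": 0, "wy": 0, "wz": 0, "jaw": 0.6},
  {"tx": 0, "ty": 0, "tz": 0.0016, "wx": 0, "wy": 0, "wz": 0, "jaw": 0.6},
])

```text
t: 14.08
ee_pos: [511.0, -24.5, 31.6]
tool_rot: [3.135, 0.195, -0.002]
force: [-4.5, -0.9, 5.9]
width: 55.5
```

Emit:
apply_moves([
  {"tx": 0, "ty": 0, "tz": 0, "wx": 0, "wy": 0, "wz": 0, "jaw": 0.6},
  {"tx": 0, "ty": 0, "tz": 0, "wx": 0, "wy": 0, "wz": 0, "jaw": 0.6},
], squeeze=5)

```text
t: 14.32
ee_pos: [511.1, -24.5, 31.6]
tool_rot: [3.135, 0.195, -0.001]
force: [-1.3, -0.1, -0.2]
width: 55.7
```

Emit:
apply_moves([
  {"tx": 0, "ty": 0, "tz": 0, "wx": 0, "wy": 0, "wz": 0, "jaw": 0.33},
  {"tx": 0, "ty": 0, "tz": 0, "wx": 0, "wy": 0, "wz": 0, "jaw": 0.25},
  {"tx": 0, "ty": 0, "tz": 0, "wx": 0, "wy": 0, "wz": 0, "jaw": 0.15},
  {"tx": 0, "ty": 0, "tz": 0, "wx": 0, "wy": 0, "wz": 0, "jaw": 0.05},
  {"tx": 0, "ty": 0, "tz": 0, "wx": 0, "wy": 0, "wz": 0, "jaw": 0.0},
])

```text
t: 14.95
ee_pos: [511.2, -24.5, 31.6]
tool_rot: [3.135, 0.195, -0.001]
force: [-0.7, 0.9, 0.7]
width: 83.7
```

```bash
python3 - <<'E'
from h import *
im=shot('wrist','w4.png'); s=bot.state(); print(s['t'],s['ee_pos'],s['force'],s['width'])
P=cloud(im); print(np.nanmedian(P[165:215,235:330,2]))
E
```

```text
15.0 [511.13001093 -24.4799921   31.59367294] [ 0.38780885 -0.48194426  0.15718371] 84.94338806915623
59.80417325741222
```

View pics/w4.png

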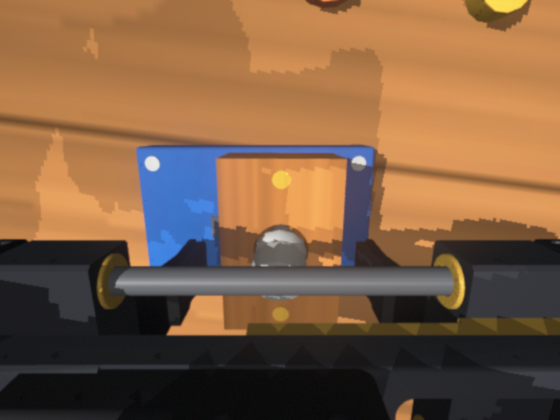

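Emit:
apply_moves([
  {"tx": 0, "ty": 0, "tz": -0.01, "wx": 0, "wy": 0, "wz": 0, "jaw": 0},
  {"tx": 0, "ty": 0, "tz": -0.05, "wx": 0, "wy": 0, "wz": 0, "jaw": 0},
  {"tx": 0, "ty": 0, "tz": -0.12, "wx": 0, "wy": 0, "wz": 0, "jaw": 0},
  {"tx": 0, "ty": 0, "tz": -0.18, "wx": 0, "wy": 0, "wz": 0, "jaw": 0},
  {"tx": 0, "ty": 0, "tz": -0.22, "wx": 0, "wy": 0, "wz": 0, "jaw": 0},
  {"tx": 0, "ty": 0, "tz": -0.22, "wx": 0, "wy": 0, "wz": 0, "jaw": 0},
  {"tx": 0, "ty": 0, "tz": -0.22, "wx": 0, "wy": 0, "wz": 0, "jaw": 0},
])

```text
t: 15.88
ee_pos: [510.6, -24.4, 140.8]
tool_rot: [3.135, 0.195, -0.003]
force: [-0.5, 0.4, 0.5]
width: 87.3
```

```bash
python3 - <<'E'
from h import *
im=shot('wrist','w5.png'); s=bot.state(); print(s['t'],s['ee_pos'],s['force'],s['width'],R.from_rotvec(s['tool_rot']).as_matrix().round(4))
P=cloud(im); m=pts(P,450,620,-110,90,57,63); print('blk',rect(P[m][:,:2]),P[m].mean(0))
m=pts(P,450,620,-110,90,72,80); print('btn',m.sum(),rect(P[m][:,:2]),P[m].mean(0),P[m][:,2].max())
g=im['pixels']
a=cv2.resize(g[180:260,235:330,::-1],None,fx=7,fy=7,interpolation=cv2.INTER_CUBIC); cv2.imwrite('pics/w5c.png',a)
E
```

```text
15.925 [510.38464362 -24.39255999 140.46080846] [ 0.28941006 -0.26194038 -0.03844265] 86.66667952518969 [[ 9.923e-01  1.239e-01 -2.500e-03]
 [ 1.239e-01 -9.923e-01 -5.000e-04]
 [-2.500e-03  2.000e-04 -1.000e+00]]
blk ((526.0355224609375, -22.085494995117188), (84.09525299072266, 56.17505645751953), 6.8194146156311035) [529.20087175 -21.83127275  59.84949779]
btn 753 ((519.7293701171875, -21.64806365966797), (24.774879455566406, 23.019929885864258), 5.829261302947998) [520.97276449 -21.62724479  75.91415154] 79.98525472248016
```

View pics/w5.png

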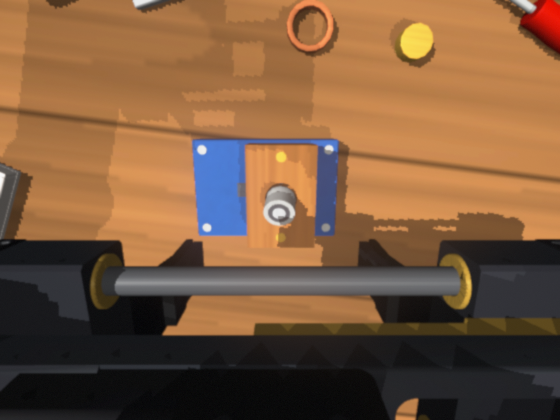

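View pics/w5c.png

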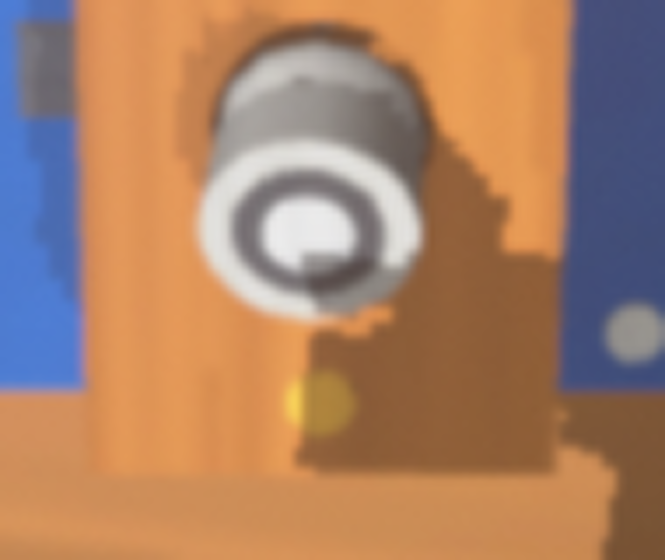

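```bash
python3 - <<'E'
from h import *
im=dict(np.load('pics/w5.npz')); P=cloud(im)
u,v=240+39-5,0
cu,cv_=235+308/7-.43,180+228/7-.43; print(cu,cv_)
yy,xx=np.mgrid[:420,:560]; m=(((xx-cu)/13.)**2+((yy-cv_)/10.5)**2)<1
Q=P[m]; A=np.c_[Q[:,:2]-Q[:,:2].mean(0),np.ones(len(Q))]; c,res,_,_=np.linalg.lstsq(A,Q[:,2],rcond=None); print('plane',c,len(Q),np.sqrt(res/len(Q)),Q.mean(0))
for z in (74,76,78): print(z,world(im,cu,cv_,z))
A=np.radians(6.9)
m=pts(P,450,620,-110,90,57,62); Q=P[m]; B=np.c_[Q[:,:2]-Q[:,:2].mean(0),np.ones(len(Q))]; print('blk plane',np.linalg.lstsq(B,Q[:,2],rcond=None)[0])
im=shot('side','s3.png'); cv2.imwrite('pics/s3c.png',cv2.resize(im['pixels'][160:260,190:290,::-1],None,fx=6,fy=6,interpolation=cv2.INTER_CUBIC))
im=shot('scene','c3.png'); cv2.imwrite('pics/c3c.png',cv2.resize(im['pixels'][190:270,260:350,::-1],None,fx=6,fy=6,interpolation=cv2.INTER_CUBIC))
E
```

```text
278.57 212.14142857142855
 ** On entry to DLASCL parameter number  4 had an illegal value
 ** On entry to DLASCL parameter number  4 had an illegal valueTraceback (most recent call last):
  File "<stdin>", line 6, in <module>
    x, resids, rank, s = _umath_linalg.lstsq(a, b, rcond,
                         ~~~~~~~~~~~~~~~~~~~^^^^^^^^^^^^^
                                             signature=signature)
                                             ^^^^^^^^^^^^^^^^^^^^
    raise LinAlgError("SVD did not converge in Linear Least Squares")
numpy.linalg.LinAlgError: SVD did not converge in Linear Least Squares
```

```bash
python3 - <<'E'
from h import *
im=dict(np.load('pics/w5.npz')); P=cloud(im)
cu,cv_=278.57,212.14
yy,xx=np.mgrid[:420,:560]; m=(((xx-cu)/12.)**2+((yy-cv_)/9.5)**2)<1
def pl(Q):
    Q=Q[np.isfinite(Q).all(1)]
    B=np.c_[Q[:,:2]-Q[:,:2].mean(0),np.ones(len(Q))]; c=np.linalg.lstsq(B,Q[:,2],rcond=None)[0]; print(c,Q.mean(0),len(Q),np.std(Q[:,2]-B@c))
pl(P[m])
for z in (74,76,78): print(z,world(im,cu,cv_,z))
pl(P[pts(P,450,620,-110,90,57,62)])
im=shot('side','s3.png'); cv2.imwrite('pics/s3c.png',cv2.resize(im['pixels'][160:260,190:290,::-1],None,fx=6,fy=6,interpolation=cv2.INTER_CUBIC))
im=shot('scene','c3.png'); cv2.imwrite('pics/c3c.png',cv2.resize(im['pixels'][190:270,260:350,::-1],None,fx=6,fy=6,interpolation=cv2.INTER_CUBIC))
E
```

```text
[ 3.95804404e-01 -3.14421455e-02  7.61578552e+01] [518.75363594 -21.38207466  76.15785524] 357 0.5977483062382475
74 [518.20563022 -21.45223412  74.        ]
76 [518.7432293 -21.3977498  76.       ]
78 [519.28082837 -21.34326549  78.        ]
[-9.32332773e-04  5.28804471e-05  5.98341073e+01] [529.18207403 -21.82659889  59.83410729] 6073 0.6666585318369915
```

View pics/s3c.png

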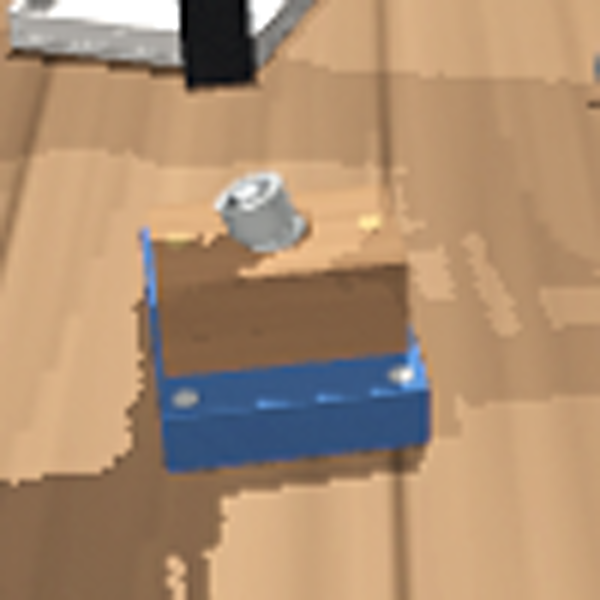

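View pics/c3c.png

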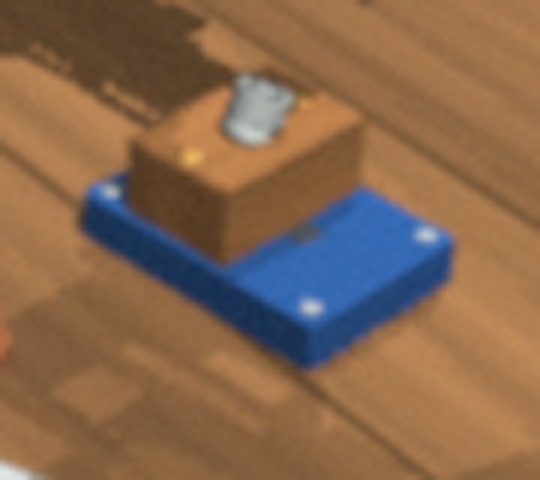

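```bash
cat >> h.py <<'E'
def goR(p,M,s=None):
    s=s or bot.state(); R0=R.from_rotvec(s['tool_rot']); d=R0.inv().apply(np.array(p)-s['ee_pos'])/500
    w=np.degrees((R0.inv()*R.from_matrix(M)).as_rotvec())/120; print('t',d.round(4),'w',w.round(4))
def frame(n,az):
    z=-n/np.linalg.norm(n); x=np.array([np.cos(az),np.sin(az),0]); x-=z*(x@z); x/=np.linalg.norm(x); return np.c_[x,np.cross(z,x),z]
n=np.array([-0.396,0.0314,1]); n/=np.linalg.norm(n)
top=np.array([518.75,-21.68,76.16]); Mb=frame(n,np.radians(-4.5))
E
python3 - <<'E'
from h import *
print(Mb.round(3)); s=bot.state(); print(s['t'])
T=top-11*n; print(T); goR(T+65*n,Mb)
E
```

```text
[[ 0.926 -0.078  0.368]
 [-0.073 -0.997 -0.029]
 [ 0.369  0.    -0.929]]
16.025
[522.79828175 -22.00100012  65.93706628]
t [-0.0218 -0.0114  0.0282] w [-0.0182  0.1812  0.0957]
```

Emit:
apply_moves([
  {"tx": -0.006, "ty": -0.003, "tz": 0, "wx": -0.005, "wy": 0.05, "wz": 0.025, "jaw": 0},
  {"tx": -0.012, "ty": -0.006, "tz": 0.005, "wx": -0.01, "wy": 0.1, "wz": 0.05, "jaw": 0},
  {"tx": -0.018, "ty": -0.01, "tz": 0.015, "wx": -0.015, "wy": 0.145, "wz": 0.077, "jaw": 0.1},
  {"tx": -0.022, "ty": -0.0115, "tz": 0.025, "wx": -0.018, "wy": 0.181, "wz": 0.096, "jaw": 0.3},
  {"tx": -0.022, "ty": -0.0115, "tz": 0.028, "wx": -0.018, "wy": 0.181, "wz": 0.096, "jaw": 0.4},
  {"tx": -0.022, "ty": -0.0115, "tz": 0.028, "wx": -0.018, "wy": 0.181, "wz": 0.096, "jaw": 0.4},
  {"tx": -0.022, "ty": -0.0115, "tz": 0.028, "wx": -0.018, "wy": 0.181, "wz": 0.096, "jaw": 0.4},
], squeeze=10)

```text
t: 16.9
ee_pos: [499.8, -20.2, 126.9]
tool_rot: [3.069, -0.121, 0.587]
force: [-0.1, 0.4, 0.1]
width: 53.5
```

```bash
python3 - <<'E'
from h import *
im=shot('wrist','w6.png'); s=bot.state(); print(s['t'],s['ee_pos'],s['force'],s['width'],s['q'].round(2))
print(R.from_rotvec(s['tool_rot']).as_matrix().round(3))
goR(top-11*n,Mb)
cv2.imwrite('pics/w6c.png',cv2.resize(im['pixels'][160:280,220:340,::-1],None,fx=5,fy=5,interpolation=cv2.INTER_CUBIC))
E
```

```text
16.95 [499.67094248 -20.13719198 126.87639973] [-0.12278551 -0.26109897  0.77208749] 53.427565085281664 [-0.04 -0.2  -0.01  2.25  0.07  0.71 -1.74]
[[ 0.927 -0.079  0.368]
 [-0.074 -0.997 -0.029]
 [ 0.369 -0.    -0.93 ]]
t [-1.800e-03  1.000e-04  1.304e-01] w [-0.0001  0.0002 -0.0004]
```

View pics/w6.png

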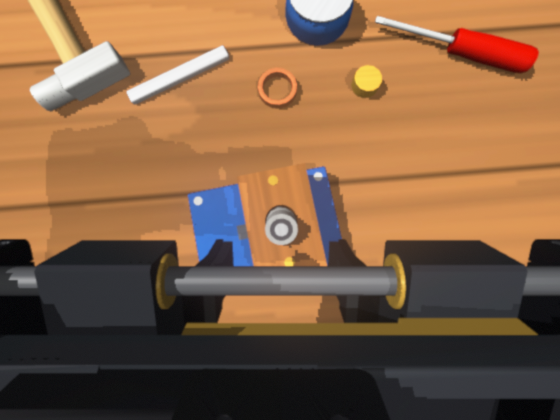

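View pics/w6c.png

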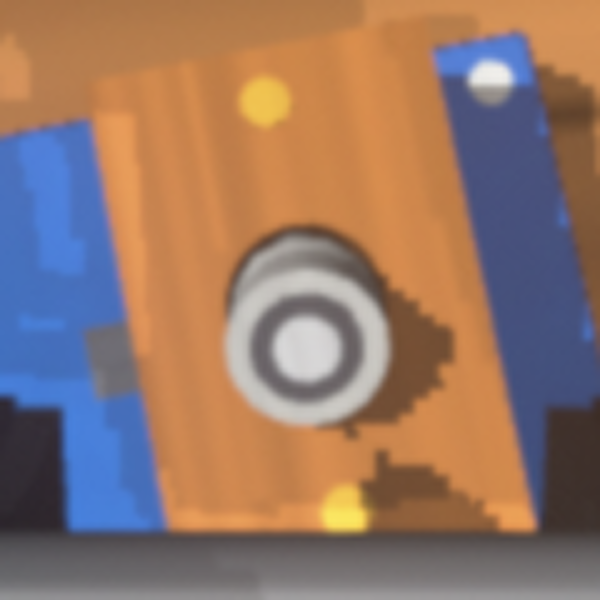

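```bash
python3 - <<'E'
from h import *
im=dict(np.load('pics/w6.npz')); P=cloud(im); s=bot.state()
cu,cv_=281.2,228.6
print(world(im,cu,cv_,76.16), top)
yy,xx=np.mgrid[:420,:560]; m=(((xx-cu)/13.)**2+((yy-cv_)/13)**2)<1
Q=P[m]; B=np.c_[Q[:,:2]-Q[:,:2].mean(0),np.ones(len(Q))]; print(np.linalg.lstsq(B,Q[:,2],rcond=None)[0],Q.mean(0))
M=R.from_rotvec(s['tool_rot']).as_matrix(); print('in tool',M.T@(world(im,cu,cv_,76.16)-s['ee_pos']))
E
```

```text
[518.47148401 -21.67975487  76.16      ] [518.75 -21.68  76.16]
[ 3.88796276e-01 -2.73763683e-02  7.58794211e+01] [518.46408233 -21.67821503  75.87942112]
in tool [-1.17028885  0.06736728 54.09823425]
```

Emit:
apply_moves([
  {"tx": -0.002, "ty": 0, "tz": 0.03, "wx": 0, "wy": 0, "wz": 0, "jaw": 0.4},
  {"tx": -0.002, "ty": 0, "tz": 0.07, "wx": 0, "wy": 0, "wz": 0, "jaw": 0.4},
  {"tx": -0.002, "ty": 0, "tz": 0.1, "wx": 0, "wy": 0, "wz": 0, "jaw": 0.4},
  {"tx": -0.002, "ty": 0, "tz": 0.12, "wx": 0, "wy": 0, "wz": 0, "jaw": 0.4},
  {"tx": -0.002, "ty": 0, "tz": 0.13, "wx": 0, "wy": 0, "wz": 0, "jaw": 0.4},
  {"tx": -0.002, "ty": 0, "tz": 0.13, "wx": 0, "wy": 0, "wz": 0, "jaw": 0.4},
])

```text
t: 17.7
ee_pos: [522.6, -22.0, 65.9]
tool_rot: [3.069, -0.122, 0.586]
force: [0.0, -0.1, 0.1]
width: 51.7
```

```bash
python3 - <<'E'
from h import *
s=bot.state(); print(s['t'],s['ee_pos'],s['force'],s['width']); goR(top-11*n,Mb)
im=shot('side','s4.png'); cv2.imwrite('pics/s4c.png',cv2.resize(im['pixels'][140:260,180:300,::-1],None,fx=5,fy=5,interpolation=cv2.INTER_CUBIC))
E
```

```text
17.7 [522.63931332 -21.98294586  65.85529181] [ 0.03106774 -0.14494225  0.13399178] 51.70359860048023
t [ 0.0004  0.     -0.    ] w [-0.0001  0.0004 -0.0004]
```

View pics/s4c.png

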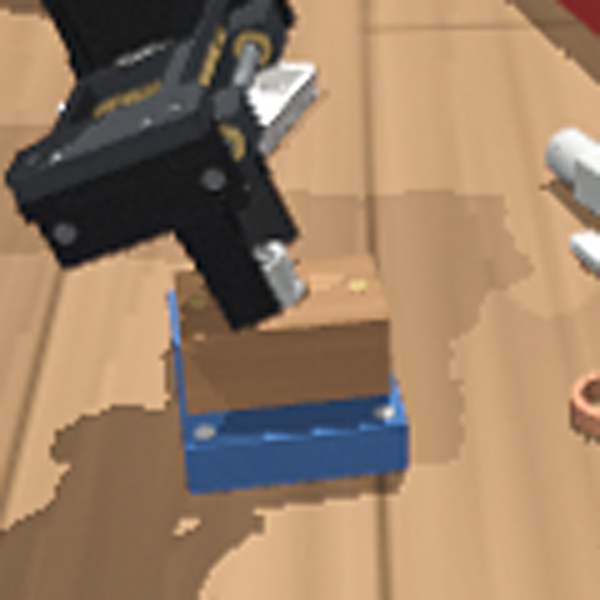

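Emit:
apply_moves([
  {"tx": 0, "ty": 0, "tz": 0, "wx": 0, "wy": 0, "wz": 0, "jaw": 0.6},
  {"tx": 0, "ty": 0, "tz": 0, "wx": 0, "wy": 0, "wz": 0, "jaw": 0.68},
  {"tx": 0, "ty": 0, "tz": 0, "wx": 0, "wy": 0, "wz": 0, "jaw": 0.72},
  {"tx": 0, "ty": 0, "tz": 0, "wx": 0, "wy": 0, "wz": 0, "jaw": 0.8},
  {"tx": 0, "ty": 0, "tz": 0, "wx": 0, "wy": 0, "wz": 0, "jaw": 0.85},
  {"tx": 0, "ty": 0, "tz": 0, "wx": 0, "wy": 0, "wz": 0, "jaw": 0.85},
], squeeze=10)

```text
t: 18.5
ee_pos: [523.0, -21.9, 66.4]
tool_rot: [3.069, -0.122, 0.588]
force: [-0.2, -0.5, 0.8]
width: 23.8
```

```bash
python3 - <<'E'
from h import *
s=bot.state(); print(s['t'],s['ee_pos'],s['force'],s['width']); goR(top-11*n+[0,0,40],Mb); 
E
```

```text
18.5 [522.96575487 -21.9301844   66.4413912 ] [-0.22540226 -0.52353152  0.77385838] 23.777953499715313
t [ 0.0289  0.0001 -0.0735] w [-0.0002 -0.0001 -0.0004]
```

Emit:
apply_moves([
  {"tx": 0, "ty": 0, "tz": 0, "wx": 0, "wy": 0, "wz": 0, "jaw": 0.85},
  {"tx": 0, "ty": 0, "tz": -0.004, "wx": 0, "wy": 0, "wz": 0, "jaw": 0.85},
  {"tx": 0, "ty": 0, "tz": -0.01, "wx": 0, "wy": 0, "wz": 0, "jaw": 0.85},
  {"tx": 0, "ty": 0, "tz": -0.02, "wx": 0, "wy": 0, "wz": 0, "jaw": 0.85},
  {"tx": 0, "ty": 0, "tz": -0.05, "wx": 0, "wy": 0, "wz": 0, "jaw": 0.85},
  {"tx": 0, "ty": 0, "tz": -0.1, "wx": 0, "wy": 0, "wz": 0, "jaw": 0.85},
  {"tx": 0, "ty": 0, "tz": -0.14, "wx": 0, "wy": 0, "wz": 0, "jaw": 0.85},
  {"tx": 0, "ty": 0, "tz": -0.15, "wx": 0, "wy": 0, "wz": 0, "jaw": 0.85},
], squeeze=20)

```text
t: 19.5
ee_pos: [495.7, -19.7, 138.2]
tool_rot: [3.068, -0.122, 0.592]
force: [0.8, -0.0, -0.7]
width: 23.4
```

```bash
python3 - <<'E'
from h import *
s=bot.state(); print(s['t'],s['ee_pos'],s['force'],s['width'])
im=shot('side','s5.png'); cv2.imwrite('pics/s5c.png',cv2.resize(im['pixels'][100:260,140:300,::-1],None,fx=3.7,fy=3.7,interpolation=cv2.INTER_CUBIC))
P=cloud(im)
for c in ('side','scene'):
    P=cloud(imaging.get_image(c)); m=pts(P,380,580,200,400,13,23); print(c,'tray',rect(P[m][:,:2]))
    m=pts(P,380,580,200,400,2,8)
im=imaging.get_image('scene');P=cloud(im);m=pts(P,450,620,-110,90,57,64);print('blk',rect(P[m][:,:2]))
E
```

```text
19.5 [495.71699631 -19.66279173 138.23452064] [ 0.8003613  -0.01269531 -0.73237566] 23.395107673193756
side tray ((464.65338134765625, 292.1399230957031), (95.24688720703125, 122.5011215209961), 72.7466812133789)
scene tray ((467.0549621582031, 294.8370056152344), (96.03678131103516, 124.00174713134766), 70.52314758300781)
blk ((526.9110717773438, -20.205535888671875), (86.80347442626953, 59.789554595947266), 5.784523010253906)
```

View pics/s5c.png

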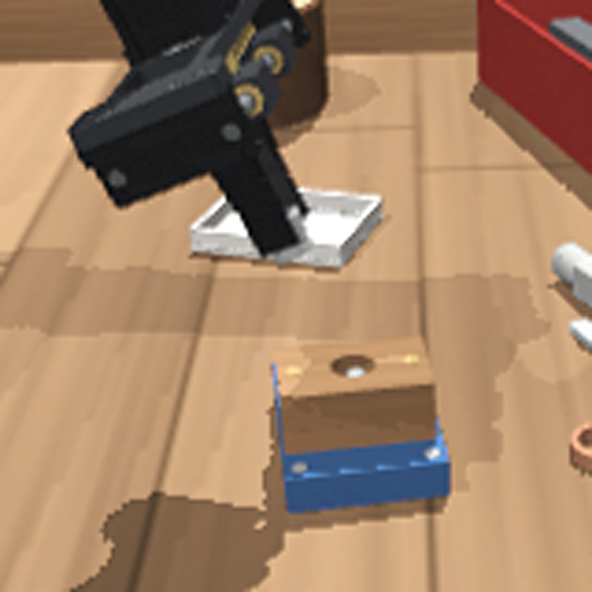

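```bash
python3 - <<'E'
from h import *
Mt=frame(np.array([0,0,1.]),np.radians(72)); goR([466,293,160],Mt)
E
```

```text
t [-0.0816 -0.6191 -0.0848] w [ 0.1201 -0.1525 -0.6297]
```

Emit:
apply_moves([
  {"tx": -0.006, "ty": -0.04, "tz": -0.01, "wx": 0.009, "wy": -0.012, "wz": -0.05, "jaw": 0.85},
  {"tx": -0.016, "ty": -0.12, "tz": -0.017, "wx": 0.024, "wy": -0.03, "wz": -0.126, "jaw": 0.85},
  {"tx": -0.028, "ty": -0.21, "tz": -0.029, "wx": 0.04, "wy": -0.05, "wz": -0.21, "jaw": 0.85},
  {"tx": -0.04, "ty": -0.31, "tz": -0.042, "wx": 0.055, "wy": -0.07, "wz": -0.29, "jaw": 0.85},
  {"tx": -0.053, "ty": -0.4, "tz": -0.055, "wx": 0.07, "wy": -0.09, "wz": -0.37, "jaw": 0.85},
  {"tx": -0.064, "ty": -0.49, "tz": -0.067, "wx": 0.086, "wy": -0.11, "wz": -0.45, "jaw": 0.85},
  {"tx": -0.075, "ty": -0.57, "tz": -0.078, "wx": 0.102, "wy": -0.13, "wz": -0.535, "jaw": 0.85},
  {"tx": -0.082, "ty": -0.619, "tz": -0.085, "wx": 0.116, "wy": -0.147, "wz": -0.61, "jaw": 0.85},
])

```text
t: 20.7
ee_pos: [465.0, 295.2, 158.9]
tool_rot: [2.573, 1.803, 0.018]
force: [-0.1, 1.3, -0.7]
width: 23.4
```

```bash
python3 - <<'E'
from h import *
s=bot.state(); print(s['t'],s['ee_pos'],s['force'],s['width'],s['q'].round(2))
Mt=frame(np.array([0,0,1.]),np.radians(72)); goR([466,293,160],Mt)
E
```

```text
20.7 [465.02254188 295.1913338  158.88882436] [-0.11519324  1.31856752 -0.73564851] 23.38005813198063 [-0.39  0.16 -0.24  1.79  0.04  1.19 -0.99]
t [-0.0034  0.0033 -0.0022] w [ 0.0032 -0.0043 -0.0163]
```

Emit:
apply_moves([
  {"tx": -0.003, "ty": 0.003, "tz": -0.002, "wx": 0.003, "wy": -0.004, "wz": -0.016, "jaw": 0.85},
  {"tx": -0.003, "ty": 0.003, "tz": -0.002, "wx": 0.003, "wy": -0.004, "wz": -0.016, "jaw": 0.85},
  {"tx": -0.003, "ty": 0.003, "tz": -0.002, "wx": 0.003, "wy": -0.004, "wz": -0.016, "jaw": 0.85},
])

```text
t: 21.08
ee_pos: [465.8, 292.6, 159.1]
tool_rot: [-2.543, -1.844, 0.001]
force: [0.5, 0.7, -0.4]
width: 23.1
```

```bash
python3 - <<'E'
from h import *
s=bot.state(); print(s['t'],s['ee_pos'],s['force'],s['width'],R.from_rotvec(s['tool_rot']).as_matrix().round(4))
im=shot('wrist','w7.png'); P=cloud(im); m=pts(P,380,560,200,400,14,22); print('tray',rect(P[m][:,:2])); m=pts(P,380,560,200,400,2.5,8); print('floor',rect(P[m][:,:2]),np.median(P[m][:,2]))
im=shot('side','s6.png'); cv2.imwrite('pics/s6c.png',cv2.resize(im['pixels'][60:180,160:280,::-1],None,fx=5,fy=5,interpolation=cv2.INTER_CUBIC))
im=shot('scene','c6.png'); cv2.imwrite('pics/c6c.png',cv2.resize(im['pixels'][180:330,340:490,::-1],None,fx=4,fy=4,interpolation=cv2.INTER_CUBIC))
E
```

```text
21.075 [465.78588041 292.56251491 159.09068527] [ 0.48669451  0.7498717  -0.40781521] 23.148455468077113 [[ 3.110e-01  9.504e-01 -4.000e-04]
 [ 9.504e-01 -3.110e-01 -2.000e-04]
 [-3.000e-04 -3.000e-04 -1.000e+00]]
tray ((465.7380676269531, 294.3547668457031), (92.02242279052734, 120.32623291015625), 71.33255004882812)
floor ((466.6053161621094, 295.899658203125), (89.07953643798828, 119.02428436279297), 71.7918472290039) 3.814597686382782
```

View pics/w7.png

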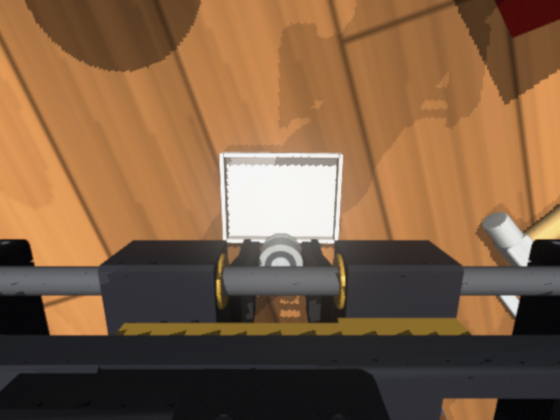

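View pics/s6c.png

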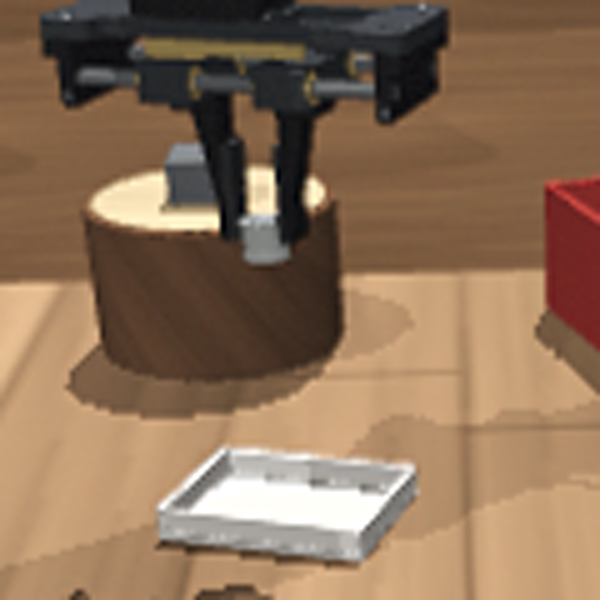

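View pics/c6c.png

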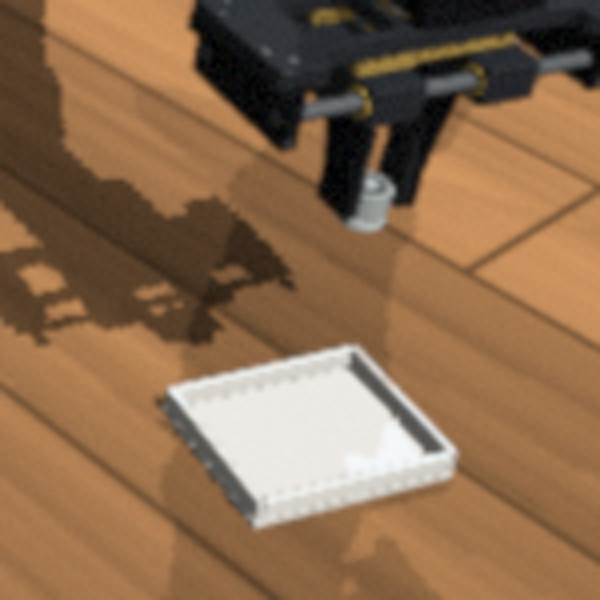

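```bash
python3 - <<'E'
from h import *
im=dict(np.load('pics/w7.npz')); P=cloud(im); s=bot.state()
cv2.imwrite('pics/w7c.png',cv2.resize(im['pixels'][220:280,240:320,::-1],None,fx=8,fy=8,interpolation=cv2.INTER_CUBIC))
T=np.array([465.786,292.56,159.09]); M=R.from_rotvec(s['tool_rot']).as_matrix()
Q=(P[236:266,262:302].reshape(-1,3)-T)@M
Q=Q[np.isfinite(Q).all(1)]; 
t=Q[(Q[:,2]<-7)&(Q[:,2]>-16)]; print(len(t))
# top disc: pixel rows 248-266
Q2=(P[250:265,268:295].reshape(-1,3)-T)@M; Q2=Q2[np.isfinite(Q2).all(1)]
B=np.c_[Q2[:,:2],np.ones(len(Q2))]; c=np.linalg.lstsq(B,Q2[:,2],rcond=None)[0]; print(c,Q2.mean(0),np.std(Q2[:,2]-B@c))
E
```

```text
777
[  0.03458917  -0.01934393 -10.29149443] [  4.98555865  -0.25118845 -10.11418913] 0.6083364179067287
```

View pics/w7c.png

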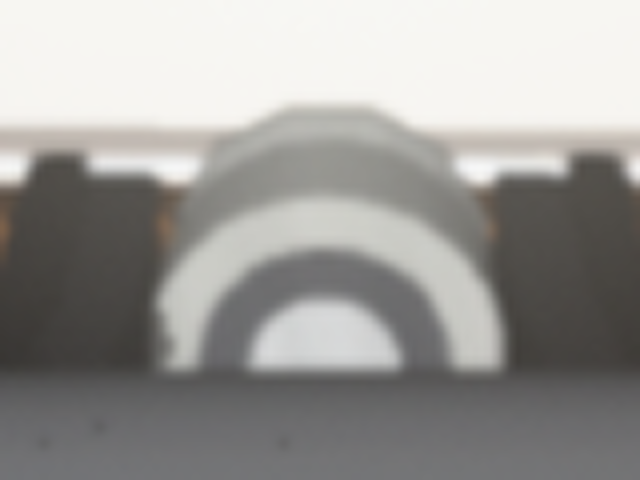

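Emit:
apply_moves([
  {"tx": 0.002, "ty": 0, "tz": 0.03, "wx": 0, "wy": 0, "wz": 0, "jaw": 0.85},
  {"tx": 0.004, "ty": -0.001, "tz": 0.09, "wx": 0, "wy": 0, "wz": 0, "jaw": 0.85},
  {"tx": 0.004, "ty": -0.001, "tz": 0.16, "wx": 0, "wy": 0, "wz": 0, "jaw": 0.85},
  {"tx": 0.004, "ty": -0.001, "tz": 0.21, "wx": 0, "wy": 0, "wz": 0, "jaw": 0.85},
  {"tx": 0.004, "ty": -0.001, "tz": 0.245, "wx": 0, "wy": 0, "wz": 0, "jaw": 0.85},
  {"tx": 0.004, "ty": -0.001, "tz": 0.265, "wx": 0, "wy": 0, "wz": 0, "jaw": 0.85},
  {"tx": 0.004, "ty": -0.001, "tz": 0.274, "wx": 0, "wy": 0, "wz": 0, "jaw": 0.85},
  {"tx": 0.004, "ty": -0.001, "tz": 0.274, "wx": 0, "wy": 0, "wz": 0, "jaw": 0.85},
])

```text
t: 22.22
ee_pos: [466.5, 295.0, 23.2]
tool_rot: [2.543, 1.844, 0.002]
force: [-0.4, -1.0, -0.9]
width: 23.1
```

Emit:
apply_moves([
  {"tx": 0, "ty": 0, "tz": 0.002, "wx": 0, "wy": 0, "wz": 0, "jaw": 0.85},
  {"tx": 0, "ty": 0, "tz": 0.003, "wx": 0, "wy": 0, "wz": 0, "jaw": 0.85},
  {"tx": 0, "ty": 0, "tz": 0.003, "wx": 0, "wy": 0, "wz": 0, "jaw": 0.85},
])

```text
t: 22.6
ee_pos: [466.6, 295.1, 21.9]
tool_rot: [2.543, 1.844, 0.003]
force: [0.6, 0.1, -0.1]
width: 23.3
```

Emit:
apply_moves([
  {"tx": 0, "ty": 0, "tz": 0.003, "wx": 0, "wy": 0, "wz": 0, "jaw": 0.85},
  {"tx": 0, "ty": 0, "tz": 0.006, "wx": 0, "wy": 0, "wz": 0, "jaw": 0.85},
  {"tx": 0, "ty": 0, "tz": 0.009, "wx": 0, "wy": 0, "wz": 0, "jaw": 0.85},
  {"tx": 0, "ty": 0, "tz": 0.012, "wx": 0, "wy": 0, "wz": 0, "jaw": 0.85},
  {"tx": 0, "ty": 0, "tz": 0.013, "wx": 0, "wy": 0, "wz": 0, "jaw": 0.85},
  {"tx": 0, "ty": 0, "tz": 0.013, "wx": 0, "wy": 0, "wz": 0, "jaw": 0.85},
])

```text
t: 23.35
ee_pos: [466.6, 295.2, 15.4]
tool_rot: [2.543, 1.844, 0.003]
force: [0.4, 0.3, -0.4]
width: 23.1
```

Emit:
apply_moves([
  {"tx": 0, "ty": 0, "tz": 0.001, "wx": 0, "wy": 0, "wz": 0, "jaw": 0.85},
  {"tx": 0, "ty": 0, "tz": 0.002, "wx": 0, "wy": 0, "wz": 0, "jaw": 0.85},
  {"tx": 0, "ty": 0, "tz": 0.002, "wx": 0, "wy": 0, "wz": 0, "jaw": 0.85},
])

```text
t: 23.72
ee_pos: [466.6, 295.1, 14.4]
tool_rot: [2.543, 1.844, 0.003]
force: [1.0, -0.4, 0.0]
width: 23.0
```

```bash
python3 - <<'E'
from h import *
s=bot.state(); print(s['t'],s['ee_pos'],s['force'],s['width'],R.from_rotvec(s['tool_rot']).as_matrix().round(4))
im=shot('scene','c7.png'); cv2.imwrite('pics/c7c.png',cv2.resize(im['pixels'][220:320,360:470,::-1],None,fx=6,fy=6,interpolation=cv2.INTER_CUBIC))
E
```

```text
23.725 [466.55946337 295.13370441  14.35006745] [ 0.99359734 -0.42120849  0.04926451] 22.994471923151437 [[ 3.106e-01  9.505e-01  1.500e-03]
 [ 9.505e-01 -3.106e-01  9.000e-04]
 [ 1.400e-03  1.100e-03 -1.000e+00]]
```

View pics/c7c.png

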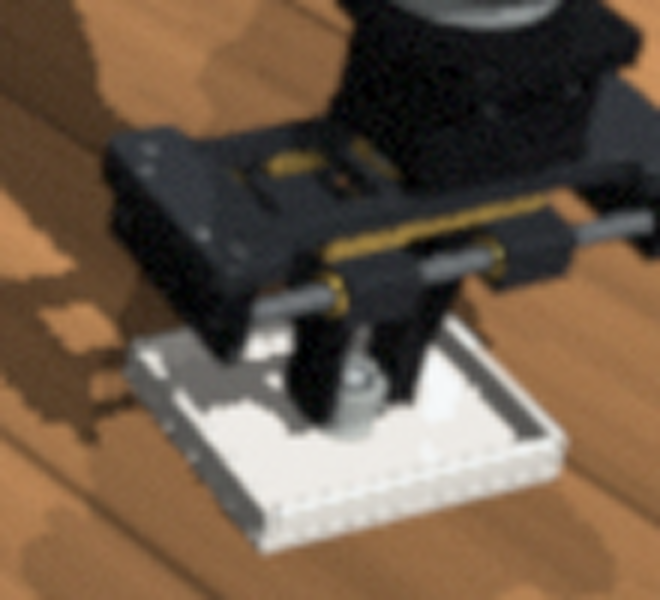

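Near the floor; continuing in half-millimetre steps.

Emit:
apply_moves([
  {"tx": 0, "ty": 0, "tz": 0.001, "wx": 0, "wy": 0, "wz": 0, "jaw": 0.85},
  {"tx": 0, "ty": 0, "tz": 0.001, "wx": 0, "wy": 0, "wz": 0, "jaw": 0.85},
])

```text
t: 24.02
ee_pos: [466.7, 295.2, 14.1]
tool_rot: [2.543, 1.844, 0.003]
force: [0.1, -0.1, 0.8]
width: 23.0
```

Emit:
apply_moves([
  {"tx": 0, "ty": 0, "tz": 0.001, "wx": 0, "wy": 0, "wz": 0, "jaw": 0.85},
  {"tx": 0, "ty": 0, "tz": 0.001, "wx": 0, "wy": 0, "wz": 0, "jaw": 0.85},
])

```text
t: 24.28
ee_pos: [466.8, 295.3, 14.0]
tool_rot: [2.543, 1.844, 0.003]
force: [-1.0, -0.8, 5.1]
width: 23.1
```

Emit:
apply_moves([
  {"tx": 0, "ty": 0, "tz": -0.0005, "wx": 0, "wy": 0, "wz": 0, "jaw": 0.85},
  {"tx": 0, "ty": 0, "tz": -0.0005, "wx": 0, "wy": 0, "wz": 0, "jaw": 0.85},
], squeeze=3)

```text
t: 24.52
ee_pos: [466.7, 295.2, 13.9]
tool_rot: [2.543, 1.844, 0.003]
force: [0.1, 0.4, 0.2]
width: 23.5
```

Emit:
apply_moves([
  {"tx": 0, "ty": 0, "tz": 0, "wx": 0, "wy": 0, "wz": 0, "jaw": 0.72},
  {"tx": 0, "ty": 0, "tz": 0, "wx": 0, "wy": 0, "wz": 0, "jaw": 0.7},
  {"tx": 0, "ty": 0, "tz": 0, "wx": 0, "wy": 0, "wz": 0, "jaw": 0.66},
  {"tx": 0, "ty": 0, "tz": 0, "wx": 0, "wy": 0, "wz": 0, "jaw": 0.6},
  {"tx": 0, "ty": 0, "tz": 0, "wx": 0, "wy": 0, "wz": 0, "jaw": 0.55},
  {"tx": 0, "ty": 0, "tz": 0, "wx": 0, "wy": 0, "wz": 0, "jaw": 0.55},
])

```text
t: 25.28
ee_pos: [466.7, 295.2, 14.0]
tool_rot: [2.543, 1.844, 0.003]
force: [0.2, -0.1, 0.2]
width: 38.5
```

```bash
python3 - <<'E'
from h import *
s=bot.state(); print(s['t'],s['ee_pos'],s['force'],s['width'])
im=shot('scene','c8.png'); cv2.imwrite('pics/c8c.png',cv2.resize(im['pixels'][220:320,360:470,::-1],None,fx=6,fy=6,interpolation=cv2.INTER_CUBIC))
E
```

```text
25.275 [466.71613239 295.21683955  13.95511352] [ 0.21848116 -0.0912317   0.2356787 ] 38.4904606721845
```

View pics/c8c.png

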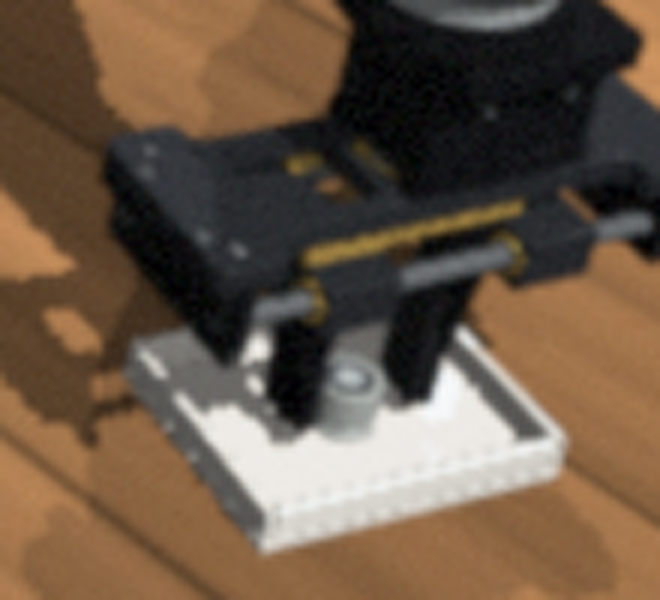

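Released, with the button upright. Retreating straight up.

Emit:
apply_moves([
  {"tx": 0, "ty": 0, "tz": -0.01, "wx": 0, "wy": 0, "wz": 0, "jaw": 0.55},
  {"tx": 0, "ty": 0, "tz": -0.04, "wx": 0, "wy": 0, "wz": 0, "jaw": 0.55},
  {"tx": 0, "ty": 0, "tz": -0.1, "wx": 0, "wy": 0, "wz": 0, "jaw": 0.55},
  {"tx": 0, "ty": 0, "tz": -0.18, "wx": 0, "wy": 0, "wz": 0, "jaw": 0.55},
  {"tx": 0, "ty": 0, "tz": -0.26, "wx": 0, "wy": 0, "wz": 0, "jaw": 0.55},
  {"tx": 0, "ty": 0, "tz": -0.3, "wx": 0, "wy": 0, "wz": 0, "jaw": 0.55},
  {"tx": 0, "ty": 0, "tz": -0.3, "wx": 0, "wy": 0, "wz": 0, "jaw": 0.55},
  {"tx": 0, "ty": 0, "tz": -0.3, "wx": 0, "wy": 0, "wz": 0, "jaw": 0.55},
])

```text
t: 26.32
ee_pos: [466.0, 294.7, 163.4]
tool_rot: [2.543, 1.844, 0.002]
force: [0.8, -0.4, -1.0]
width: 39.0
```

```bash
python3 - <<'E'
from h import *
s=bot.state(); print(s['t'],s['ee_pos'],s['force'],s['qvel'].round(3))
im=shot('wrist','w9.png'); P=cloud(im); m=pts(P,420,520,250,340,21,28); print('btn',m.sum(),rect(P[m][:,:2]),P[m].mean(0))
Q=P[m]; Q=Q[np.hypot(*(Q[:,:2]-Q[:,:2].mean(0)).T)<10]; B=np.c_[Q[:,:2]-Q[:,:2].mean(0),np.ones(len(Q))]; print(np.linalg.lstsq(B,Q[:,2],rcond=None)[0])
m=pts(P,380,560,200,400,14,20); print('tray',rect(P[m][:,:2]))
im=shot('side','s9.png'); P=cloud(im); m=pts(P,450,620,-110,90,57,64);Q=P[m];B=np.c_[Q[:,:2]-Q[:,:2].mean(0),np.ones(len(Q))]; print('blk',rect(Q[:,:2]),np.linalg.lstsq(B,Q[:,2],rcond=None)[0])
shot('scene','c9.png')
E
```

```text
26.325 [465.99795153 294.6911411  163.38792882] [ 0.80223078 -0.43503215 -0.9801599 ] [-0.001  0.017  0.002  0.012  0.002 -0.002 -0.001]
btn 446 ((466.0499267578125, 295.271240234375), (23.699947357177734, 22.087345123291016), 72.48711395263672) [466.14953915 295.54408895  23.90717895]
[-1.04695662e-03 -9.82254219e-03  2.40081932e+01]
tray ((465.607666015625, 294.2524719238281), (92.43368530273438, 120.18011474609375), 71.63645935058594)
blk ((524.971435546875, -23.505752563476562), (83.9422607421875, 60.0296516418457), 7.852787017822266) [-3.28285221e-03  6.30912458e-03  5.98131236e+01]
```

View pics/s9.png

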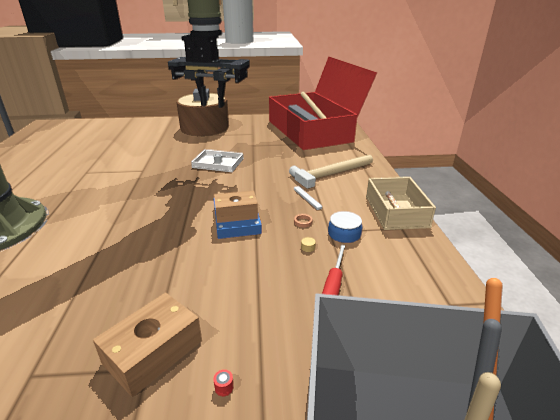

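View pics/w9.png

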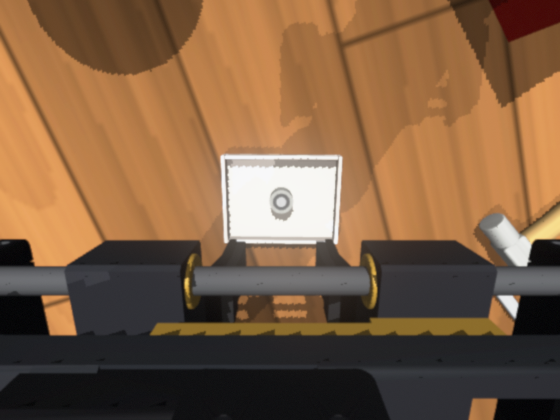

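The button stands upright at the centre of the tray at wrist pixel (281,201). Its top is level at 24 mm, as it should be with the foot on the tray floor. The holder lies flat on the stand at side pixel (237,207), and the other things look undisturbed. Handing in.

```bash
python3 - <<'E'
from workcell import bot
print(bot.close_job())
E
```

```text
the job is handed in; nothing more can be done
None
```

The job is done and handed in at about 26 s. The steel die button stands upright in the white tray, and the holder lies flat on the stand over the pin.

- **Press:** I located the pin by wrist camera and fitted the hole over it in small steps. There was no side force until the button met the pin. The readings taken between steps showed about 6 N net at the pop and about 10 N net as the holder seated on the plate.
- **Button:** It came up tilted about 21° in its bore. I tilted the gripper to match, lifted it out along its own axis, turned it upright and set it down with about 5 N.
- **Last checks:** The button's top is level to within about 0.6° at 24 mm height, in the middle of the tray. The holder's top is flat to within about 0.4° at 59.8 mm (60 mm expected), the tray has not moved, and the other things look undisturbed in the side view. The arm was clear, about 150 mm above the button.
- **Off-plan:** Two early move calls were refused for missing keys and moved nothing. No check failed at the end, though side and wrist camera estimates of the holder's position differ by 1 to 2 mm, which is within calibration.

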